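# Stack a spare tote on the loaded one and dock the pair

## Robot

A 6-joint arm with a two-finger parallel gripper is mounted at the origin on a cart in front of the work surface, level with it; the furniture and walls round the work are solid. World frame = base frame: x ahead of the robot, y to its left, z up, the work surface at z = 0. Lengths are in m, angles in degrees, forces in N, time in s.
With the tool pointing down it reaches from about 0.375 to 0.925 m from the base axis. Payload 5.7 kg.
Tool frame: the origin (TCP) lies on the centre line of the jaws, within the pads' length; the fingertips stand 22 mm ahead of it and the grasp point (between the pads) lies 3 mm ahead of it; z points along the fingers, y is the direction in which the jaws open and shut (so a half turn about z gives the same grasp; the last joint's range is limited). The gripper opens to 85 mm and grips with 20 to 120 N. Pads are 22 mm wide; open, the fingers measure 114 mm over their backs; the gripper's body (76 mm by 85 mm) begins 54 mm behind the grasp point. The pads swing forward as they close: fully open they stand 13 mm farther back than shut.
Start: joints at [-78.272, 20.558, 86.54, -0, 72.909, -6.595], TCP at [0.189, -0.57, 0.253] pointing down, gripper open.
Joint ranges: [-170.27, 170.27], [-57.76, 135], [12.27, 136.19], [-55.21, 235.2], [11.17, 155.16], [-170.74, 170.74]. Speed limits (degrees/s): [136.94, 136.94, 180, 180, 180, 180].

## Interface

Orientations are given as a 3x3 rotation matrix whose columns are the frame's x, y, z axes.
In Python, from plant import r, solver, viewer, job gives the robot as it stands. Calls block until the motion is done:
- r.move_to(position, orientation): joint-space move of the TCP to a pose.
- r.movel(position, vel=0.15, attitude=None): straight line of the TCP; attitude=None keeps the orientation; vel is the mean speed in m/s.
- r.move_joints(angles): joint-space move.
- r.command_gripper(opening, force=None): opening from 0.0 (shut) to 1.0 (fully open); force is the grip in N (None keeps the last); returns when the fingers have stopped.
- r.pause(seconds).
- solver.solve_ik(position, orientation): joint angles nearest the present ones, or None.
- r.get_state(): the state.
- viewer.get_image(name): name is "scene" or "top"; returns (picture, depth): 420x560x3 uint8, red, green, blue; 420x560 float32, m along the optical axis (not along the pixel's ray), 0 where there is no reading.
- viewer.camera_info(name): a dict with "intrinsics" (3x3 intrinsics, pixels), "R" (3x3) and "t" (3): a world point X has camera coordinates R X + t. Camera axes: x right, y down, z forward; pixel columns grow to the right and rows downward; lengths in m; the calibration is good to about 2 mm. A picture is of the moment at which its call begins. camera_info takes no time and is no camera call.
A pose or a line that the arm cannot do raises r.MotionError and nothing moves.
- job.sign_off(): hands the job in, once; it reports no verdict.
The state is a dict: "time": time; "q": joint angles; "joint_velocities": joint speeds; "tau": joint torques, N m; "position": TCP position; "tcp_rot": TCP orientation; "contact_force": force on the tool from outside, world axes, zero at the start; "torque": the same for the moment, N m; "finger_gap": opening from 0.0 (shut) to 1.0 (fully open).
Only numpy, scipy, OpenCV 4.12 (cv2) and the standard library are available. Lean on these libraries where they do the work, as an engineer would, in place of code of your own. Each camera call takes 0.05 s, during which the arm holds its last target.

## Task

Cover the tote of sample vials on the sloping dock by setting the empty tote gently on top, turned so that it stacks on the rim instead of nesting down onto the vials: its dipped low end must face the opposite way to the low end of the tote below. Then push the dock's carriage by its front bar, away from you, fully home until the spring detent holds it and the stack stands under the reader bridge. Do not knock anything else on the bench about.

Things in the scene. Friction and masses are not known exactly. Their poses are not given: they have to be found in the camera images.
- spare_center (a point): Centre (36 mm up) of the empty spare tote, loose, upright, turned any way: grey plastic, 140 x 62 x 72 mm high, about 140 g, tapering to 124 x 46 mm below. Local x runs from its low end to its full end, z up. Grasp it across the 62 mm width at mid-length, where flat finger panels (36 mm long) reach from 9 to 31 mm below the rim; the rim above is as wide.
- spare_low_end (a point): Middle of the spare tote's low end, 68 mm from its centre along local -x: this end wall's rim dips 30 mm over its middle 34 mm. The other end is full height, with a blank white card.
- spare_tote: The spare tote at the middle of its underside, axes as spare_center. On each long side: two round feet (12 mm long, their bottoms 6 mm above the underside) at local x = -52 and +28 mm, in the rim above them two deep open slots, and at x = +52 and -28 mm two shallow saddles (17 mm long, 4 mm deep). Turned half round it stacks on its twin, feet in saddles; the same way round, feet pass the slots and it nests.
- loaded_center (a point): Centre of the loaded tote, a twin of the spare one, loose in the dock's cradle that slopes 25 degrees down towards the robot, low end at the robot's side. Local x runs up the slope from low to full end, z squarely out of its mouth, leaning 25 degrees to the robot. Stacked, the spare tote's centre lies 62 mm from here along z, its x axis opposite, with 3 mm of play along and 2 mm across.
- loaded_tote: The loaded tote (0.33 kg with vials) at the middle of its underside, axes as loaded_center.
- vial_rack: White rack with ten white-capped vials fixed in the loaded tote, 112 x 42 mm; origin under its middle. The caps reach 53 mm above the tote's underside (its rim: 72 mm).
- carriage (a joint): The dock's carriage, which carries the cradle and loaded tote: metres pushed in along the dock's +x. 0 = out (start), 0.080 = home against the stop. It slides at about 1 N; from about 0.066 a spring detent resists with up to about 6 N; its crest is at 0.074, past which the spring draws the carriage home and holds it.
- push_bar (a point): Centre of the carriage's front push bar: black, round, 15 mm thick, 104 mm long across the dock (y), its middle 56 mm above the bench. Axes are the dock's: push along +x. The stacked upper tote leans out almost over the bar (its front rim about 100 mm above it), so come with the tool leaning back towards the robot by about 35 degrees.
- dock: The fixed dock: grey base 360 x 150 mm with rails, +x away from the robot (turned up to 0.2 rad), origin on the bench near its middle. A white reader head, 50 mm deep in x, bridges it 80 mm beyond the origin, on posts 83 mm to either side; its underside is 238 mm, its top 284 mm above the bench. At home the stack stands under it.
- buffer_bottle: Bystander: clear bottle with blue cap, 56 mm across, 103 mm high; origin under its middle. Leave it alone.
- stain_bottle: Bystander: small bottle with black cap, 46 mm across, 85 mm high; origin under its middle. Leave it alone.
- bench_timer: Bystander: cream countdown timer, 37 x 64 x 60 mm; origin under its middle. Leave it alone.
- petri: Bystander: petri dish, 90 mm across, lying flat, 15 mm high; origin under its middle. Leave it alone.
- pipette_1000: Bystander: hand pipette lying down, 237 mm long; origin under its middle. Leave it alone.
- lab_notebook: Bystander: dark blue notebook, 105 x 152 x 14 mm, a marker lying on it; origin under its middle. Leave it alone.
- aircon_remote: Bystander: white remote control, 158 x 54 x 21 mm; origin under its middle. Leave it alone.
Mind the look-alikes: they are no part of the job. Leave any orange or pink look-alike of the spare_tote alone.

How it is judged:
By the outcome, as a careful person would: the job done as asked, in the order asked, and still so for the second after the job is handed in, with the robot touching nothing.
It also fails if it takes over 51 s, if anything falls off the work surface, if the arm or the gripper's body presses on something with over 40 N, if the wrist force passes 120 N, or if a joint passes its speed limit or range.

## Working session

There is one attempt and no reset: what is moved stays moved. The work goes in short steps, each a Python script; the robot and the scene stay as the last script left them, time stands still between calls to the robot, and variables do not carry over. Pictures are saved under pics/ and viewed, and the job is handed in when it is done.

```bash
ls; mkdir -p pics
cat > h.py <<'E'
import numpy as np, cv2
from plant import r, solver, viewer, job
def snap(name,tag):
    im,d=viewer.get_image(name); np.savez(f'pics/{tag}.npz',im=im,d=d)
    cv2.imwrite(f'pics/{tag}.png',cv2.cvtColor(im,cv2.COLOR_RGB2BGR)); return im,d
def cloud(name,d):
    c=viewer.camera_info(name);K=np.array(c['intrinsics']);R=np.array(c['R']);t=np.array(c['t'])
    v,u=np.mgrid[:d.shape[0],:d.shape[1]]
    P=np.stack([(u-K[0,2])/K[0,0]*d,(v-K[1,2])/K[1,1]*d,d],-1)
    W=(P-t)@R; W[d==0]=np.nan; return W
def load(tag,name):
    z=np.load(f'pics/{tag}.npz'); return z['im'],z['d'],cloud(name,z['d'])
E
python3 - <<'E'
from h import *
for n in('scene','top'):
    snap(n,n+'0'); c=viewer.camera_info(n); print(n,c)
print(r.get_state()['time'])
E
```

```text
pics
scene {'intrinsics': array([[456.88670681,   0.        , 282.71358071],
       [  0.        , 456.88670681, 217.77023954],
       [  0.        ,   0.        ,   1.        ]]), 'R': array([[-0.69785541, -0.71615154,  0.01117166],
       [-0.46582568,  0.44196624, -0.76659786],
       [ 0.54406274, -0.54017851, -0.64203031]]), 't': array([0.47188247, 0.29896018, 1.90059083])}
top {'intrinsics': array([[458.54102531,   0.        , 277.39546957],
       [  0.        , 458.54102531, 207.45124492],
       [  0.        ,   0.        ,   1.        ]]), 'R': array([[ 0.02117865, -0.99975713, -0.00609464],
       [-0.98906925, -0.02006171, -0.14608062],
       [ 0.14592288,  0.00912181, -0.98925391]]), 't': array([0.08191359, 0.57314368, 1.68556169])}
0.1
```

View pics/scene0.png

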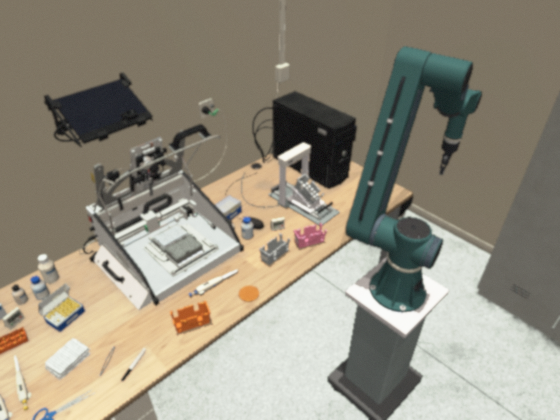

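View pics/top0.png

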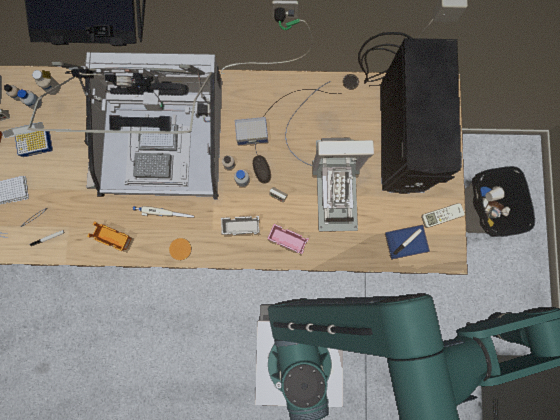

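The top view shows the grey spare tote at about (240,226), the pink look-alike at (288,238), and the dock with the vials at about (339,190). I'll zoom in on these.

Run:
```python
from h import *
im=cv2.imread('pics/top0.png'); cv2.imwrite('pics/topz.png',cv2.resize(im[125:265,200:390],None,fx=4.2,fy=4.2,interpolation=cv2.INTER_CUBIC))
im=cv2.imread('pics/scene0.png'); cv2.imwrite('pics/scz.png',cv2.resize(im[135:275,225:350],None,fx=4.2,fy=4.2,interpolation=cv2.INTER_CUBIC))
_,d,W=load('top0','top')
for u,v in [(240,226),(223,217),(258,217),(223,235),(258,234),(240,217),(240,236),(288,238),(345,150),(339,190),(300,220),(322,226),(338,224)]: print(u,v,W[v,u].round(4))
```

```text
240 226 [0.5018 0.2355 0.0078]
223 217 [0.5359 0.3027 0.0016]
258 217 [0.5302 0.1645 0.069 ]
223 235 [ 4.667e-01  3.003e-01 -4.000e-04]
258 234 [ 0.4735  0.1663 -0.0017]
240 217 [0.5293 0.2314 0.0659]
240 236 [0.4641 0.2348 0.0013]
288 238 [0.4602 0.0512 0.0024]
345 150 [ 0.7323 -0.1275  0.2808]
339 190 [ 0.6371 -0.1342  0.0725]
300 220 [0.53   0.0064 0.005 ]
322 226 [ 0.5078 -0.0774  0.0118]
338 224 [ 0.5171 -0.1386  0.0091]
```

View pics/topz.png

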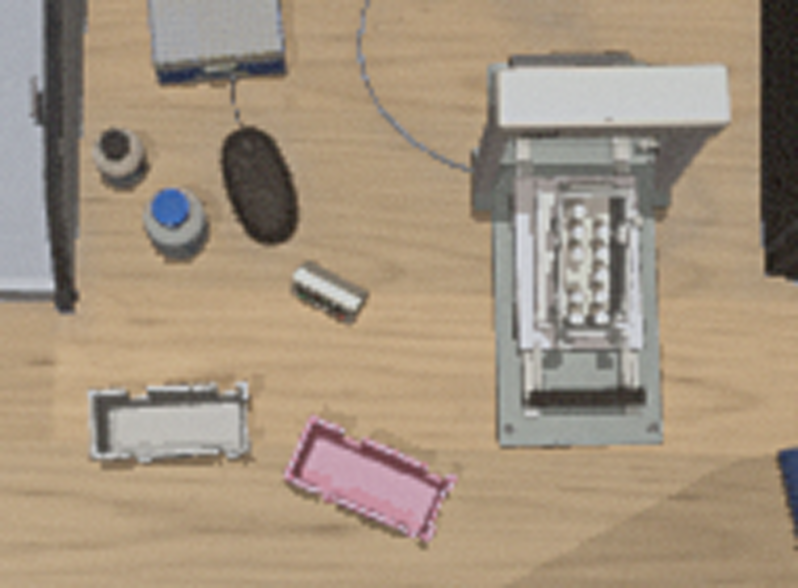

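View pics/scz.png

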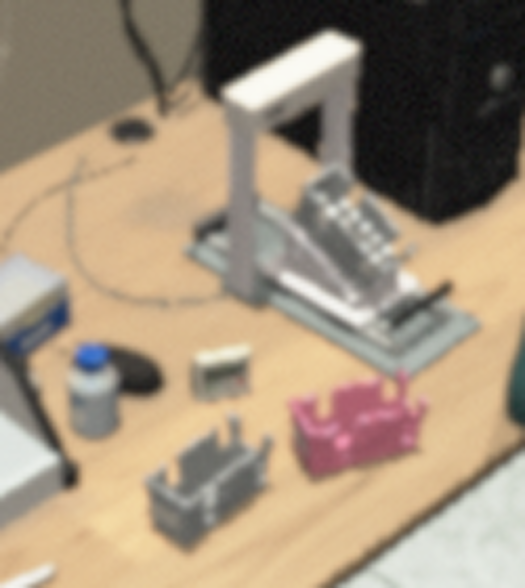

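Run:
```python
from h import *
for n,tag in (('top','top0'),('scene','scene0')):
    im,d,W=load(tag,n)
    m=(abs(W[...,0]-.5)<.07)&(abs(W[...,1]-.234)<.1)&(W[...,2]>.062)&(W[...,2]<.085)
    v,u=np.nonzero(m); print(n,m.sum(),W[m][:,2].min(),np.percentile(W[m][:,2],[50,90]))
    P=W[m][:,:2]
    rect=cv2.minAreaRect((P*1000).astype(np.float32)); print(rect, P.mean(0))
    # plot
    img=np.full((600,800,3),255,np.uint8)
    M=(abs(W[...,0]-.5)<.07)&(abs(W[...,1]-.234)<.1)&(W[...,2]>.006)
    for p in W[M]:
        x=int(400-(p[1]-.234)*4000); y=int(300-(p[0]-.5)*4000); h=np.clip(p[2]/.075,0,1)
        c=cv2.applyColorMap(np.uint8([[h*255]]),cv2.COLORMAP_JET)[0,0].tolist()
        cv2.circle(img,(x,y),4,c,-1)
    cv2.imwrite(f'pics/h_{n}.png',img)
```

```text
top 125 0.062248820896169156 [0.07171752 0.07730894]
((499.7365417480469, 230.80474853515625), (62.81880569458008, 140.62782287597656), 4.7152018547058105) [0.49903207 0.24083431]
scene 118 0.062132979556349374 [0.06942794 0.07608108]
((496.7867126464844, 229.7152862548828), (66.80908966064453, 146.38815307617188), 4.362441062927246) [0.49712735 0.23808126]
```

View pics/h_top.png

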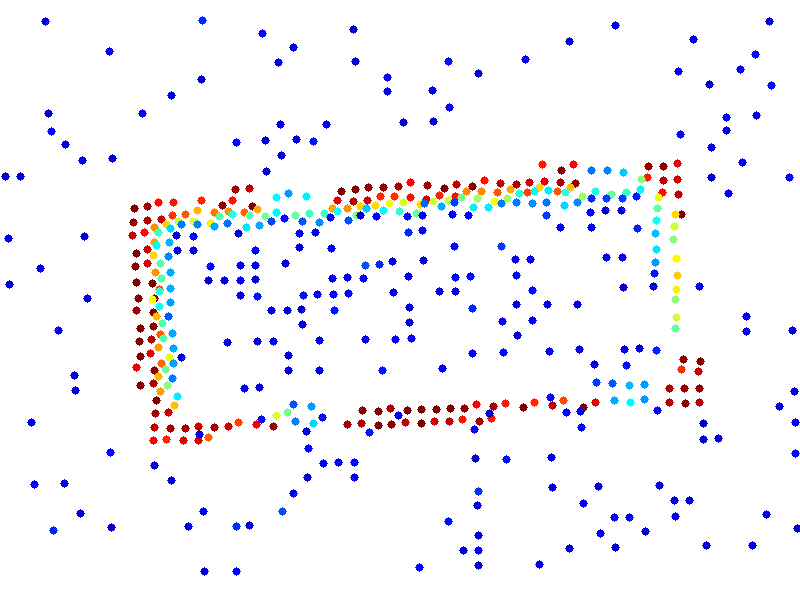

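View pics/h_scene.png

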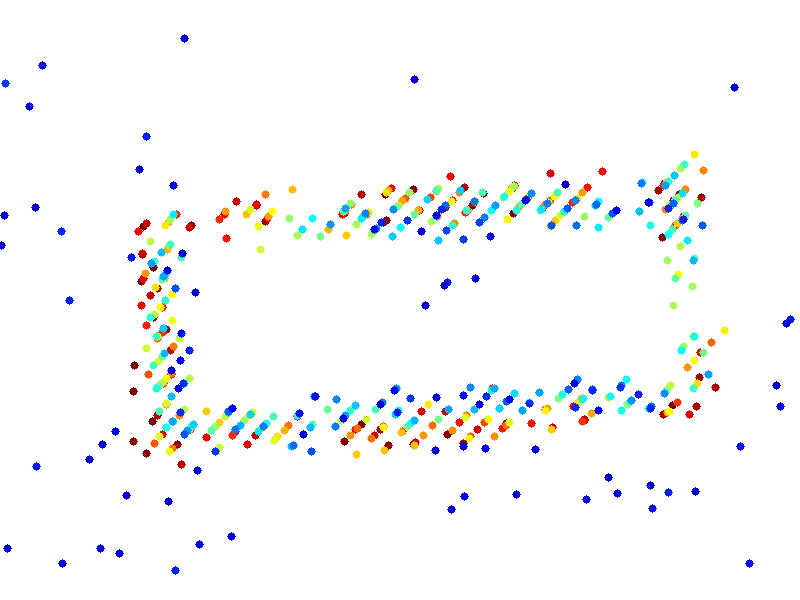

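Run:
```python
from h import *
for n,tag in (('top','top0'),('scene','scene0')):
    im,d,W=load(tag,n)
    img=np.full((600,800,3),255,np.uint8)
    M=(abs(W[...,0]-.64)<.19)&(abs(W[...,1]+.13)<.13)&(W[...,2]>-.01)
    for p in W[M]:
        x=int(400-(p[1]+.13)*2000); y=int(300-(p[0]-.64)*2000*.78); x=int(400-(p[1]+.13)*2000*.78); h=np.clip(p[2]/.2,0,1)
        cv2.circle(img,(x,y),3,cv2.applyColorMap(np.uint8([[h*255]]),cv2.COLORMAP_JET)[0,0].tolist(),-1)
    cv2.imwrite(f'pics/dk_{n}.png',img)
    # reader top
    m=(W[...,2]>.278)&(W[...,2]<.29)&(abs(W[...,0]-.74)<.08)&(abs(W[...,1]+.13)<.15)
    print(n,'head',m.sum(),cv2.minAreaRect((W[m][:,:2]*1000).astype(np.float32)) if m.sum()>5 else '')
    # base plate
    m=(W[...,2]>.004)&(W[...,2]<.025)&(abs(W[...,0]-.62)<.2)&(abs(W[...,1]+.13)<.1)
    print('base z hist',np.histogram(W[m][:,2],bins=10))
```

```text
top head 737 ((739.8400268554688, -129.43307495117188), (51.7230339050293, 183.0652313232422), 2.8016583919525146)
base z hist (array([314, 330, 271, 277, 197, 126,  93,  47,  36,  47]), array([0.00400288, 0.00609166, 0.00818044, 0.01026922, 0.012358  ,
       0.01444678, 0.01653556, 0.01862433, 0.02071311, 0.02280189,
       0.02489067]))
scene head 214 ((737.2574462890625, -130.42022705078125), (59.46171951293945, 186.74838256835938), 0.6168197989463806)
base z hist (array([120, 114, 101, 107,  80,  66,  46,  45,  35,  34]), array([0.00400008, 0.00609558, 0.00819108, 0.01028658, 0.01238208,
       0.01447758, 0.01657308, 0.01866858, 0.02076408, 0.02285958,
       0.02495508]))
```

View pics/dk_top.png

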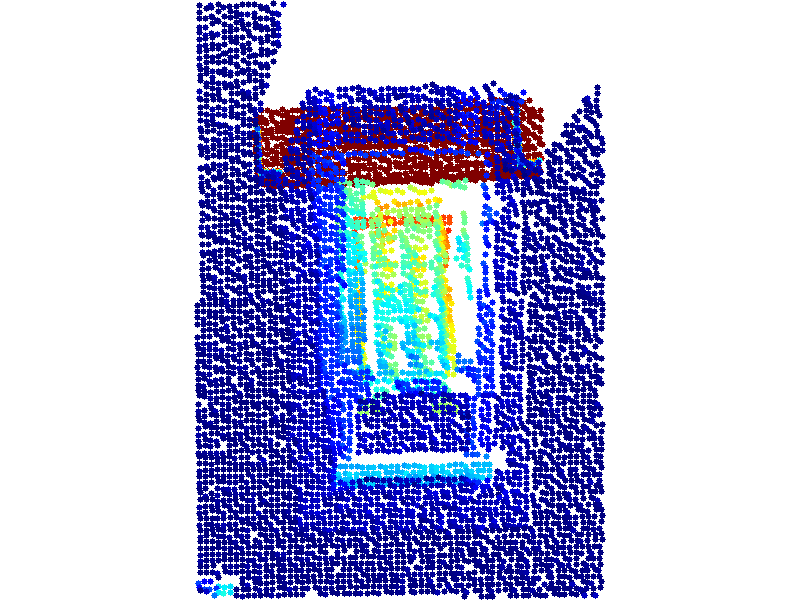

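View pics/dk_scene.png

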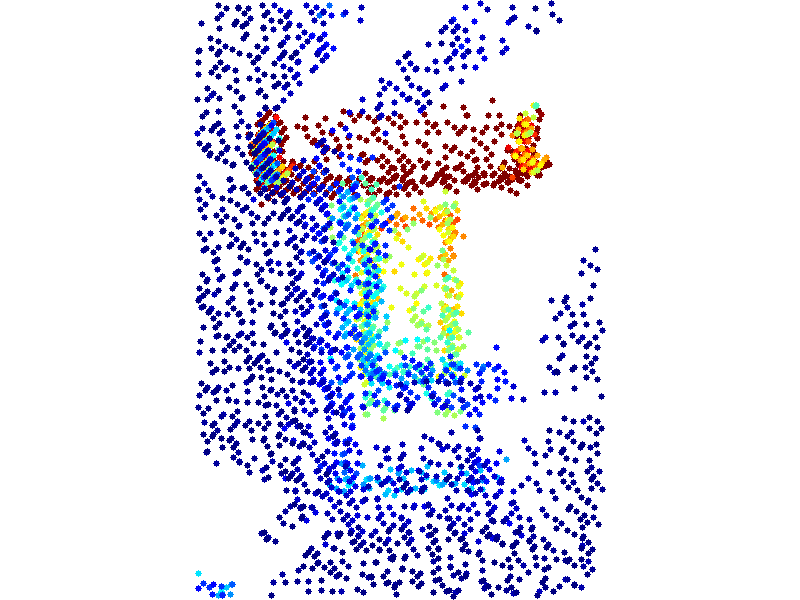

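```bash
cat > fit.py <<'E'
from h import *
from scipy.optimize import minimize
def tote(rack=False):
    """surface points, local frame at centre (36 up)"""
    P=[]
    s=.001; t=.0025
    for zz in np.arange(-.036,.036+1e-9,s):
        f=(zz+.036)/.072; L=.062+.008*f; Wd=.023+.008*f
        for tt in (0,t):
            l=L-tt; w=Wd-tt
            xs=np.arange(-l,l,s); ys=np.arange(-w,w,s)
            for sg in(1,-1):
                top=np.full(len(xs),.036)
                for c in(-.052,.028): top[abs(xs-c)<.0085]=.004
                for c in(.052,-.028): top[abs(xs-c)<.0085]=.032
                k=zz<=top; P.append(np.c_[xs[k],np.full(k.sum(),sg*w),np.full(k.sum(),zz)])
            P.append(np.c_[np.full(len(ys),l),ys,np.full(len(ys),zz)])
            k=(abs(ys)>.017)|(zz<.006); P.append(np.c_[np.full(k.sum(),-l),ys[k],np.full(k.sum(),zz)])
    xs,ys=np.meshgrid(np.arange(-.062,.062,s),np.arange(-.023,.023,s)); P.append(np.c_[xs.ravel(),ys.ravel(),np.full(xs.size,-.033)])
    return np.vstack(P)
MOD=tote()
def Rm(yaw,pitch):
    c,s_=np.cos(yaw),np.sin(yaw); cp,sp=np.cos(pitch),np.sin(pitch)
    return np.array([[c,-s_,0],[s_,c,0],[0,0,1]])@np.array([[cp,0,-sp],[0,1,0],[sp,0,cp]])
def render(name,c,R,shape=(420,560)):
    ci=viewer.camera_info(name);K=np.array(ci['intrinsics'])
    X=(MOD@R.T+c)@np.array(ci['R']).T+np.array(ci['t'])
    u=np.rint(X[:,0]/X[:,2]*K[0,0]+K[0,2]).astype(int);v=np.rint(X[:,1]/X[:,2]*K[1,1]+K[1,2]).astype(int)
    ok=(u>=0)&(u<shape[1])&(v>=0)&(v<shape[0])
    D=np.full(shape,9.);np.minimum.at(D,(v[ok],u[ok]),X[ok,2]);return D
def fit(obs,c0,yaw0,pitch,exclude=None,free_pitch=False,box=30,rim_only=False,it=250):
    """obs: {name:depth}. local rim-distance based fit with depth rendering, soft subpixel by jittered cost"""
    cams={n:(np.array(viewer.camera_info(n)['intrinsics']),np.array(viewer.camera_info(n)['R']),np.array(viewer.camera_info(n)['t'])) for n in obs}
    def cost(p):
        R=Rm(yaw0+p[3],pitch+(p[4] if free_pitch else 0)); c=c0+p[:3]; J=0
        for n,d in obs.items():
            K,Rc,t=cams[n]
            D=render(n,c,R); Dm=D.copy(); Dm[Dm>8]=np.nan
            m=np.isfinite(Dm)&(d>0)
            e=np.abs(Dm[m]-d[m]); J+=np.minimum(e,.015).sum()/max(m.sum(),50)*1000
        return J
    best=None
    for dx in ([0,0,0,0],[.004,0,0,0],[-.004,0,0,0],[0,.004,0,0],[0,-.004,0,0]):
        x0=np.array(dx+([0] if free_pitch else []),float)
        S=np.vstack([x0]+[x0+np.eye(len(x0))[i]*(.006 if i<3 else .05) for i in range(len(x0))])
        o=minimize(cost,x0,method='Nelder-Mead',options=dict(initial_simplex=S,maxfev=it,xatol=1e-4,fatol=1e-4))
        if best is None or o.fun<best.fun: best=o
        print('   ',(o.x[:3]*1000).round(1),np.degrees(o.x[3:]).round(2),round(o.fun,3))
    p=best.x
    return c0+p[:3],yaw0+p[3],pitch+(p[4] if free_pitch else 0),best.fun
E
time python3 - <<'E'
from fit import *
D={'top':load('top0','top')[1],'scene':load('scene0','scene')[1]}
for ns in (['top'],['scene'],['top','scene']):
    o={n:D[n] for n in ns}
    print(ns,'spare',fit(o,np.array([.4995,.231,.036]),np.radians(94.7),0.))
    print(ns,'loaded',fit(o,np.array([.63,-.133,.105]),np.radians(1.5),np.radians(25)))
E
```

```text
[1.  0.  0.3] [-0.7] 4.96
    [1.  0.3 0.3] [-0.63] 4.965
    [0.9 0.2 0.5] [-0.64] 4.971
    [1.2 0.2 0.3] [-0.65] 4.969
    [1.  0.1 0.3] [-0.59] 4.979
['top'] spare (array([0.50049041, 0.23102185, 0.03629431]), np.float64(1.6405676084971392), 0.0, np.float64(4.960171913610618))
    [ 9.  -1.8  6.3] [-0.24] 8.917
    [ 9.2 -1.5  5.3] [0.] 8.881
    [ 9.2 -1.4  5. ] [0.08] 8.864
    [ 8.7 -1.8  6.9] [-0.31] 8.995
    [ 9.7 -1.4  3.5] [-1.07] 9.092
['top'] loaded (array([ 0.63921962, -0.13441542,  0.11003015]), np.float64(0.02763079005266884), np.float64(0.4363323129985824), np.float64(8.864072377998426))
    [ 0.6 -5.7 -2.6] [-0.72] 6.247
    [ 0.8 -5.7 -3. ] [-0.62] 6.269
    [-0.1 -5.9 -0.6] [0.16] 6.351
    [ 0.4 -5.6  0. ] [-0.94] 6.375
    [ 0.7 -5.7 -2.3] [-1.2] 6.257
['scene'] spare (array([0.50006541, 0.22534128, 0.03341067]), np.float64(1.6402107029260635), 0.0, np.float64(6.247216375530443))
    [15.7 -5.3 -4.1] [0.6] 7.71
    [15.8 -5.6 -4.3] [0.5] 7.699
    [15.8 -5.3 -4.3] [0.1] 7.703
    [14.5 -5.9 -5.7] [0.61] 7.794
    [15.9 -5.3 -4.8] [-0.33] 7.77
['scene'] loaded (array([ 0.64575413, -0.13857037,  0.10068814]), np.float64(0.034900278096603246), np.float64(0.4363323129985824), np.float64(7.6990426014826445))Traceback (most recent call last):
  File "<stdin>", line 5, in <module>
  File "fit.py", line 46, in fit
    o=minimize(cost,x0,method='Nelder-Mead',options=dict(initial_simplex=S,maxfev=it,xatol=1e-4,fatol=1e-4))
    res = _minimize_neldermead(fun, x0, args, callback, bounds=bounds,
                               **options)
    fxr = func(xr)
    fx = function(np.copy(x), *(wrapper_args + args))
  File "fit.py", line 38, in cost
    D=render(n,c,R); Dm=D.copy(); Dm[Dm>8]=np.nan
  File "fit.py", line 26, in render
    ci=viewer.camera_info(name);K=np.array(ci['intrinsics'])
ValueError: time passes only in moves, steps and waits

real	0m33.945s
user	0m29.819s
sys	0m0.745s
```

```bash
cat > ov.py <<'E'
from fit import *
def edges3d():
    t=.036; P=[[.07,.031,t],[.07,-.031,t]]
    segs=[]
    seq=[]
    def side(s):
        pts=[(-.07,t)]
        for a,b,z in((-.0605,-.0435,.004),(-.0365,-.0195,.032),(.0195,.0365,.004),(.0435,.0605,.032)):
            pts+=[(a,t),(a,z),(b,z),(b,t)]
        pts+=[(.07,t)]
        return [np.array([x,s*(.031 if z>0.01 else .0275),z]) for x,z in pts]
    L=[side(1),side(-1)]
    L.append([np.array([.07,.031,t]),np.array([.07,-.031,t])])
    L.append([np.array(p) for p in([-.07,.031,t],[-.07,.017,t],[-.067,.017,.006],[-.067,-.017,.006],[-.07,-.017,t],[-.07,-.031,t])])
    b=-.036; L.append([np.array(p) for p in([-.062,.023,b],[.062,.023,b],[.062,-.023,b],[-.062,-.023,b],[-.062,.023,b])])
    return L
def overlay(tag,name,poses,box,f,out):
    im=cv2.imread(f'pics/{tag}.png'); u0,v0,u1,v1=box
    z=cv2.resize(im[v0:v1,u0:u1],None,fx=f,fy=f,interpolation=cv2.INTER_CUBIC)
    ci=viewer.camera_info(name);K=np.array(ci['intrinsics'])
    for (c,R),col in zip(poses,[(0,0,255),(0,255,0)]):
        for l in edges3d():
            X=(np.array(l)@R.T+c)@np.array(ci['R']).T+np.array(ci['t'])
            p=np.c_[X[:,0]/X[:,2]*K[0,0]+K[0,2]-u0+.5,X[:,1]/X[:,2]*K[1,1]+K[1,2]-v0+.5]*f
            cv2.polylines(z,[np.rint(p).astype(np.int32)],False,col,1,cv2.LINE_AA)
    cv2.imwrite(out,z)
E
sed -i 's/ci=viewer.camera_info(name);K=/ci=CI[name];K=/; s/^MOD=tote()/MOD=tote()\nCI={n:viewer.camera_info(n) for n in("top","scene")}/; s/viewer.camera_info(n)\[/CI[n][/g' fit.py
python3 - <<'E'
from ov import *
D={'top':load('top0','top')[1],'scene':load('scene0','scene')[1]}
S=(np.array([.5003,.231,.036]),Rm(1.64,0)); L=(np.array([.6392,-.1344,.110]),Rm(.0276,np.radians(25)))
overlay('top0','top',[S,L],(215,140,375,250),5,'pics/o1.png')
overlay('scene0','scene',[S,L],(250,165,350,275),5.4,'pics/o2.png')
E
```

```text
(no output)
```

View pics/o1.png

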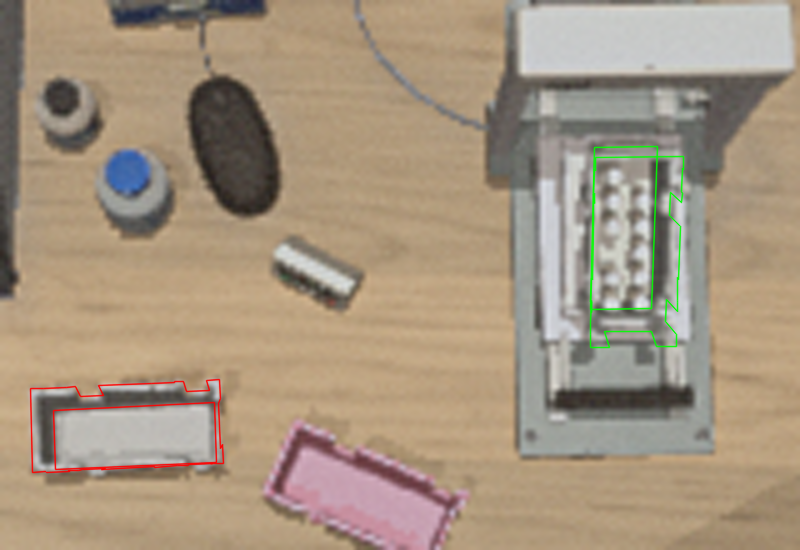

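View pics/o2.png

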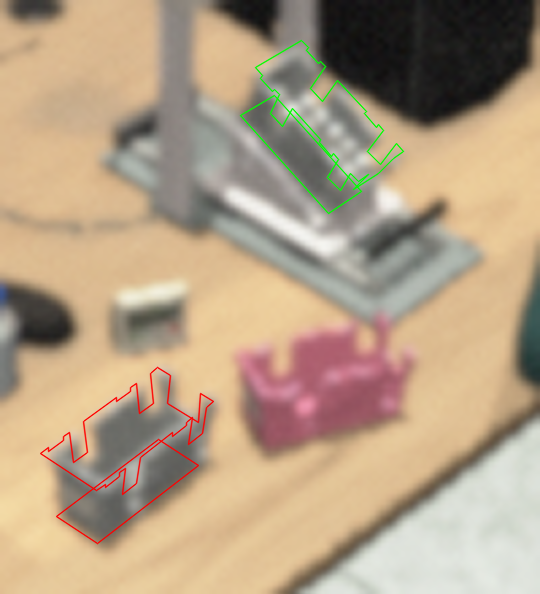

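Run:
```python
from ov import *
im=cv2.imread('pics/top0.png'); cv2.imwrite('pics/dz.png',cv2.resize(im[160:235,312:366],None,fx=8,fy=8,interpolation=cv2.INTER_LANCZOS4))
im=cv2.imread('pics/scene0.png'); cv2.imwrite('pics/dz2.png',cv2.resize(im[160:230,265:345],None,fx=8,fy=8,interpolation=cv2.INTER_LANCZOS4))
for n,t in(('top','top0'),('scene','scene0')):
    _,d,W=load(t,n); m=(abs(W[...,0]-.55)<.2)&(abs(W[...,1]-.1)<.25)&(abs(W[...,2])<.008); print(n,m.sum(),np.median(W[m],0)[2])
_,d,W=load('top0','top')
np.set_printoptions(linewidth=220)
for v in (178,182,186,190,194,198,202): print(v,[(u,int(1000*W[v,u,0]),int(1000*W[v,u,1]),int(1000*W[v,u,2])) if np.isfinite(W[v,u,2]) else (u,) for u in range(318,356)])
```

```text
top 9783 0.0008559810148837053
scene 3731 0.0012209214342032925
178 [(318, 693, -60, 13), (319, 695, -64, 5), (320, 693, -68, 14), (321, 694, -72, 10), (322, 692, -75, 21), (323, 690, -78, 32), (324, 689, -81, 35), (325, 692, -86, 20), (326, 691, -89, 27), (327, 689, -92, 37), (328, 679, -91, 85), (329, 680, -96, 78), (330, 682, -100, 71), (331, 678, -102, 87), (332, 676, -105, 98), (333, 665, -102, 150), (334, 678, -113, 91), (335, 675, -115, 106), (336, 673, -118, 111), (337, 671, -120, 124), (338, 672, -124, 121), (339, 678, -131, 93), (340, 676, -134, 101), (341, 673, -136, 114), (342, 673, -139, 113), (343, 672, -142, 121), (344, 673, -146, 117), (345, 677, -153, 97), (346, 674, -154, 110), (347, 673, -157, 117), (348, 668, -157, 140), (349, 666, -159, 150), (350, 679, -172, 89), (351, 688, -182, 48), (352, 691, -187, 37), (353, 698, -196, 6), (354, 696, -199, 12), (355, 697, -204, 9)]
182 [(318, 678, -60, 10), (319, 679, -65, 4), (320, 678, -68, 9), (321, 675, -71, 25), (322, 678, -76, 10), (323, 673, -77, 36), (324, 673, -81, 38), (325, 672, -85, 40), (326, 674, -89, 31), (327
[... 4087 characters left out ...]
 28), (324, 596, -81, 39), (325, 597, -86, 33), (326, 597, -90, 30), (327, 598, -94, 28), (328, 594, -95, 54), (329, 594, -99, 54), (330, 593, -102, 60), (331, 593, -106, 57), (332, 592, -109, 65), (333, 590, -111, 78), (334, 593, -116, 62), (335, 593, -120, 61), (336, 593, -124, 59), (337, 588, -124, 94), (338, 593, -131, 63), (339, 593, -135, 65), (340, 592, -138, 67), (341, 593, -142, 64), (342, 593, -146, 61), (343, 592, -149, 71), (344, 592, -153, 68), (345, 592, -156, 69), (346, 590, -158, 82), (347, 595, -166, 52), (348, 596, -170, 49), (349, 595, -173, 54), (350, 599, -181, 29), (351, 600, -185, 27), (352, 599, -188, 31), (353, 603, -196, 8), (354, 603, -199, 9), (355, 603, -204, 6)]
```

View pics/dz.png

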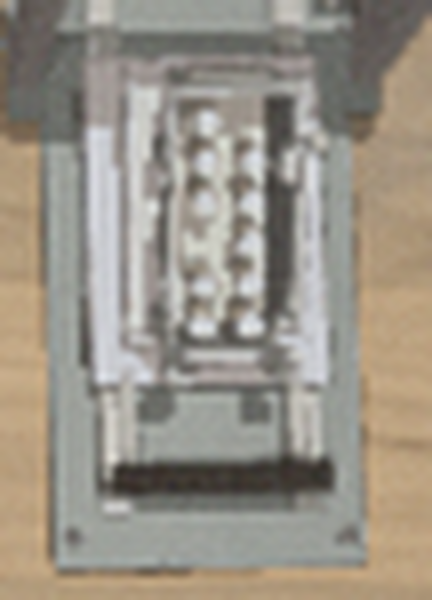

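View pics/dz2.png

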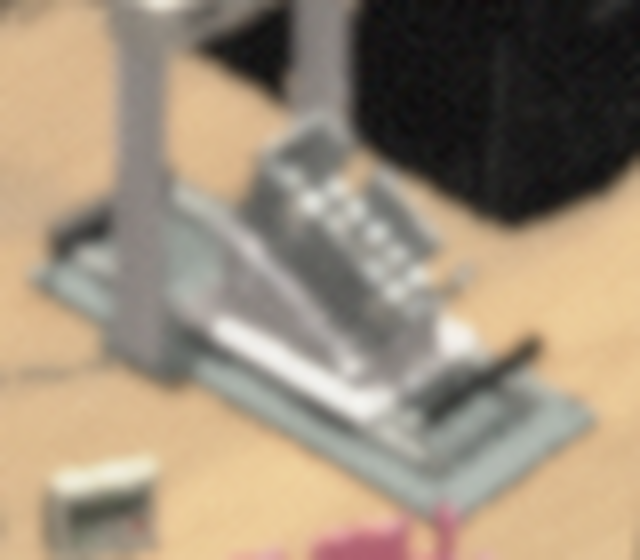

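```bash
cat > fit2.py <<'E'
from ov import *
xs,ys=np.meshgrid(np.arange(-.058,.058,.001),np.arange(-.022,.022,.001))
ign=np.c_[xs.ravel(),ys.ravel(),np.full(xs.size,.012)]
keep=MOD[MOD[:,2]>-.012]; low=MOD[(MOD[:,2]<=-.012)]
ML=np.vstack([keep,low,ign]); FL=np.r_[np.zeros(len(keep)),np.ones(len(low)+len(ign))]
MS=MOD; FS=np.zeros(len(MOD))
def setmodel(kind):  # 'L' loaded, 'S' spare free, 'H' held (upper/middle hidden by gripper handled by mask)
    global M_,F_
    M_,F_=(ML,FL) if kind=='L' else (MS,FS)
def rend(n,c,R,sub=2):
    ci=CI[n];K=np.array(ci['intrinsics']);X=(M_@R.T+c)@np.array(ci['R']).T+np.array(ci['t'])
    u=np.rint(X[:,0]/X[:,2]*K[0,0]+K[0,2]).astype(int);v=np.rint(X[:,1]/X[:,2]*K[1,1]+K[1,2]).astype(int)
    ok=(u>=0)&(u<560)&(v>=0)&(v<420); u,v,z,f=u[ok],v[ok],X[ok,2],F_[ok]
    o=np.argsort(-z,kind='stable'); D=np.full((420,560),np.nan);D[v[o],u[o]]=np.where(f[o]>0,np.nan,z[o]); return D
def fit2(obs,c0,yaw0,pitch0,kind,mask=None,it=400,verbose=True):
    setmodel(kind)
    def cost(p):
        R=Rm(yaw0+p[3]*10,pitch0); J=0
        for n,d in obs.items():
            # antithetic jitter to smooth pixel quantisation
            D=rend(n,c0+p[:3],R); m=np.isfinite(D)&(d>0)
            if mask is not None: m&=mask[n]
            e=np.abs(D[m]-d[m]); J+=np.minimum(e,.02).mean()*1000
        return J
    res=[]
    rng=np.random.default_rng(0)
    for k in range(6):
        x0=np.r_[rng.normal(0,.003,3),rng.normal(0,.0015)]
        S=np.vstack([x0]+[x0+np.eye(4)[i]*(.006 if i<3 else .003) for i in range(4)])
        o=minimize(cost,x0,method='Nelder-Mead',options=dict(initial_simplex=S,maxfev=it,xatol=1e-4,fatol=1e-4)); res.append((o.fun,*o.x))
    res=np.array(sorted(res))
    if verbose:
        for q in res[:3]: print('  J%.3f'%q[0],(c0+q[1:4]).round(4),'yaw',np.degrees(yaw0+10*q[4]).round(2))
    q=res[:3].mean(0); return c0+q[1:4],yaw0+10*q[4],q[0]
E
time python3 - <<'E'
from fit2 import *
D={'top':load('top0','top')[1],'scene':load('scene0','scene')[1]}
P={}
for n in D:
    print(n);o={n:D[n]}
    P['S',n]=fit2(o,np.array([.5,.231,.036]),1.64,0.,'S'); P['L',n]=fit2(o,np.array([.643,-.133,.098]),.03,np.radians(25),'L')
for n in D:
    overlay(n+'0',n,[(P['S',n][0],Rm(P['S',n][1],0)),(P['L',n][0],Rm(P['L',n][1],np.radians(25)))],(215,140,375,250) if n=='top' else (250,165,350,275),5 if n=='top' else 5.4,f'pics/o3{n}.png')
E
```

```text
top
  J5.394 [0.5001 0.2311 0.0362] yaw 93.33
  J5.426 [0.5003 0.231  0.036 ] yaw 93.76
  J5.499 [0.5001 0.231  0.0362] yaw 95.15
  J6.853 [ 0.6431 -0.133   0.1004] yaw 1.58
  J6.937 [ 0.6435 -0.1324  0.0998] yaw 2.28
  J6.973 [ 0.6437 -0.1325  0.0993] yaw 2.17
scene
  J6.720 [0.5001 0.2253 0.0334] yaw 93.99
  J6.722 [0.5001 0.2255 0.0334] yaw 94.16
  J6.743 [0.4999 0.2252 0.0331] yaw 94.48
  J7.486 [ 0.6466 -0.1384  0.0967] yaw 0.51
  J7.522 [ 0.6474 -0.1387  0.0951] yaw 0.78
  J7.673 [ 0.646  -0.1381  0.0975] yaw 2.76
real	0m43.571s
user	0m41.000s
sys	0m0.421s
```

View pics/o3top.png

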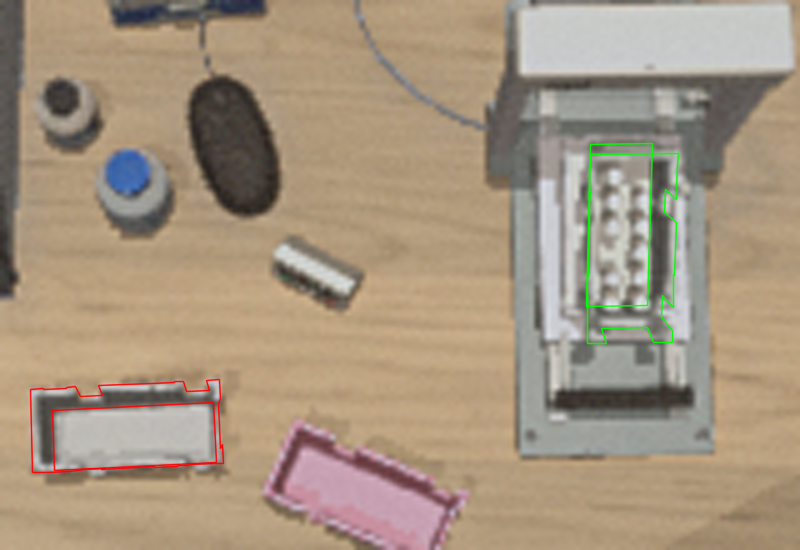

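View pics/o3scene.png

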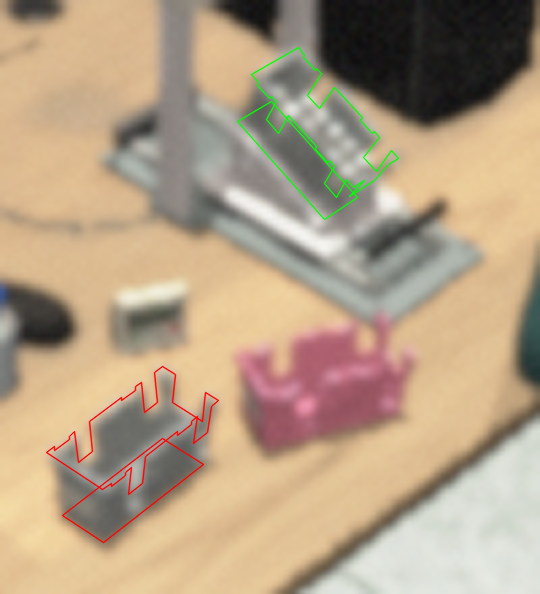

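```bash
cat > plan.py <<'E'
from h import *
from fit import Rm
def tool(Rt,s): return Rt@np.diag([s,-s,-1.])
E
python3 - <<'E'
from plan import *
ci=viewer.camera_info('top');K=np.array(ci['intrinsics']);R=np.array(ci['R']);t=np.array(ci['t'])
def bp(u,v,z):
    d=R.T@np.linalg.solve(K,[u,v,1]); C=-R.T@t; return C+d*(z-C[2])/d[2]
f=lambda x,y,z:bp(x/8+312-.5,y/8+160-.5,z)
a,b,c,d=f(45,150,.009),f(55,570,.009),f(350,180,.009),f(362,560,.009)
print(a,b,c,d); 
for p,q in((a,b),(c,d)): w=p-q; print(np.degrees(np.arctan2(w[1],w[0])))
p,q=f(112,475,.062),f(333,473,.062); w=p-q; print('bar',p,q,(p+q)/2,np.degrees(np.arctan2(-w[0],w[1])))
p,q=f(55,570,.009),f(362,563,.009); w=p-q; print('front',p,q,np.degrees(np.arctan2(-w[0],w[1])))
# bar from depth
_,_,W=load('top0','top'); m=(abs(W[...,0]-.527)<.03)&(W[...,2]>.045)&(W[...,2]<.08)&(abs(W[...,1]+.137)<.06); P=W[m]; print(m.sum(),np.median(P,0),np.polyfit(P[:,1],P[:,0],1),P[:,1].min(),P[:,1].max())
print(r.get_state()['q'])
for sp in(1,-1):
    Rs=Rm(np.radians(94.1),0); Rl=Rm(np.radians(2),np.radians(25)); cl=np.array([.6434,-.1327,.0998]); Rt=Rl@np.diag([-1,-1,1.]); cs=cl+.062*Rl[:,2]
    for nm,p in (('pick',(np.array([.5002,.231,.052]),tool(Rs,sp))),('place',(cs+.016*Rl[:,2],tool(Rt,sp)))):
        j=solver.solve_ik(*p); print(sp,nm,p[0].round(4),None if j is None else np.round(j,1))
# push pose
th=np.radians(35); zt=np.array([np.sin(th),0,-np.cos(th)])
for s in(1,-1):
    yt=np.array([0,s,0.]); xt=np.cross(yt,zt)
    for x in (.45,.53,.6):
        j=solver.solve_ik(np.array([x,-.137,.07]),np.c_[xt,yt,zt]);print(s,x,None if j is None else np.round(j,1))
E
```

```text
[ 0.69375302 -0.05745965  0.009     ] [ 0.48967157 -0.06396184  0.009     ] [ 0.68187674 -0.20500205  0.009     ] [ 0.4974607  -0.21004802  0.009     ]
1.824869054530425
1.5673319968190926
bar [ 0.52922128 -0.08569064  0.062     ] [ 0.53224662 -0.18802786  0.062     ] [ 0.53073395 -0.13685925  0.062     ] 1.6933099959140632
front [ 0.48967157 -0.06396184  0.009     ] [ 0.49602615 -0.21004219  0.009     ] 2.4908295809789203
111 [ 0.52818462 -0.13627706  0.06271509] [-0.03026065  0.52394047] -0.18762972070199438 -0.08748528717838029
[-7.82728848e+01  2.05926218e+01  8.65928937e+01 -3.74566610e-04
  7.29094747e+01 -6.59580864e+00]
1 pick [0.5002 0.231  0.052 ] [ 17.6  31.4 103.5  -0.   45.1  13.5]
1 place [ 0.6105 -0.1339  0.1705] [ -24.9   19.5  108.3   21.5   31.5 -133.3]
-1 pick [0.5002 0.231  0.052 ] [  17.6   31.4  103.5   -0.    45.1 -166.5]
-1 place [ 0.6105 -0.1339  0.1705] [-24.9  19.5 108.3  21.5  31.5  46.7]
1 0.45 None
1 0.53 [-33.8  28.8 129.6 114.2  20.5 125.7]
1 0.6 [-28.4  30.6 121.3 102.3  16.2 143.3]
-1 0.45 None
-1 0.53 [-33.8  28.8 129.6 114.2  20.5 -54.3]
-1 0.6 [-28.4  30.6 121.3 102.3  16.2 -36.7]
```

Run:
```python
from plan import *
for n in('top','scene'):
    _,_,W=load(n+'0',n); W=W.reshape(-1,3); W=W[np.isfinite(W[:,0])]
    rr=np.hypot(W[:,0],W[:,1]); a=np.degrees(np.arctan2(W[:,1],W[:,0]))
    m=(W[:,2]>.1)&(rr<.72)&(rr>.35)&(a<35)&(a>-60); print(n,m.sum())
    for k in range(-60,35,5):
        q=m&(a>=k)&(a<k+5)
        if q.sum(): print(k,q.sum(),rr[q].min().round(3),W[q][:,2].max().round(3))
from plan import tool,Rm
q0=np.array(r.get_state()['q']);
j=solver.solve_ik(np.array([.5002,.231,.17]),tool(Rm(np.radians(94.1),0),1)); print(np.round(j,1))
th=np.radians(35); psi=np.radians(1.9)
for th in (30,35,40):
  th=np.radians(th)
  for x in (.47,.48,.49,.5,.58):
    zt=np.array([np.sin(th)*np.cos(psi),np.sin(th)*np.sin(psi),-np.cos(th)]);yt=-np.array([-np.sin(psi),np.cos(psi),0]);xt=np.cross(yt,zt)
    print(np.degrees(th),x,[None if (j:=solver.solve_ik(np.array([x,-.137,z]),np.c_[xt,yt,zt])) is None else np.round(j).astype(int) for z in (.055,.15)])
```

```text
top 736
-60 180 0.35 0.773
-40 18 0.35 0.872
-35 8 0.35 0.867
-30 85 0.707 0.376
-20 18 0.589 0.123
-15 257 0.577 0.168
-10 117 0.602 0.285
-5 31 0.714 0.288
15 22 0.707 0.113
scene 539
-60 7 0.38 0.669
-30 131 0.696 0.376
-25 1 0.716 0.251
-20 19 0.589 0.132
-15 179 0.576 0.282
-10 134 0.606 0.29
-5 50 0.702 0.289
15 17 0.704 0.114
25 1 0.719 0.103
[17.6 21.8 98.1 -0.  60.1 13.5]
29.999999999999996 0.47 [array([-38,  28, 133, 105,  19, -52]), array([-38,  13, 128,  53,  24,   4])]
29.999999999999996 0.48 [array([-37,  28, 132, 104,  19, -49]), array([-37,  13, 127,  52,  23,   6])]
29.999999999999996 0.49 [array([-36,  28, 131, 102,  18, -46]), array([-36,  14, 126,  51,  23,   7])]
29.999999999999996 0.5 [array([-35,  29, 130, 100,  18, -43]), array([-35,  15, 125,  50,  23,   9])]
29.999999999999996 0.58 [array([-29,  31, 120,  80,  15, -17]), array([-29,  19, 117,  41,  23,  24])]
35.0 0.47 [None, array([-41,  14, 132,  74,  24, -20])]
35.0 0.48 [array([-40,  31, 136, 121,  26, -70]), array([-40,  14, 131,  74,  23, -19])]
35.0 0.49 [array([-39,  31, 134, 120,  26, -68]), array([-39,  15, 130,  73,  23, -17])]
35.0 0.5 [array([-38,  31, 133, 119,  25, -66]), array([-38,  16, 129,  72,  23, -15])]
35.0 0.58 [array([-31,  32, 124, 109,  19, -48]), array([-31,  20, 120,  63,  20,   1])]
40.0 0.47 [None, array([-45,  16, 136,  93,  28, -43])]
40.0 0.48 [None, array([-43,  16, 135,  93,  27, -41])]
40.0 0.49 [None, array([-42,  17, 134,  93,  26, -40])]
40.0 0.5 [None, array([-41,  17, 133,  93,  26, -39])]
40.0 0.58 [array([-33,  34, 127, 126,  27, -66]), array([-33,  21, 124,  88,  21, -26])]
```

Run:
```python
from plan import *
Rt=tool(Rm(np.radians(94.1),0),1); c=np.array([.5002,.231,.052])
t0=r.get_state()['time']
r.move_to(c+[0,0,.09],Rt); print('t',r.get_state()['time'])
r.movel(c,vel=.12); print('t',r.get_state()['time'],r.get_state()['contact_force'])
r.command_gripper(0.0,force=30); s=r.get_state(); print(s['time'],s['finger_gap'],s['contact_force'],s['position'])
snap('top','top1'); snap('scene','scene1')
```

```text
t 3.1333
t 4.0333 [-0.02778458  0.60178789  0.14350077]
4.375 0.7220041946007243 [-0.67822864 -0.42009865  7.36436693] [0.50077341 0.23121989 0.05292484]
```

Run:
```python
from plan import *
p=np.array(r.get_state()['position'])
r.movel(p+[0,0,.12],vel=.2); s=r.get_state(); print(s['time'],s['finger_gap'],s['contact_force'],s['position'])
snap('top','top2'); snap('scene','scene2')
a=cv2.imread('pics/top2.png')[180:260,190:300]; b=cv2.imread('pics/scene2.png')[190:290,220:330]
cv2.imwrite('pics/v2.png',np.hstack([cv2.resize(a,(440,320),interpolation=3),cv2.resize(b,(352,320),interpolation=3)]))
```

```text
5.2333 0.7227731807614296 [-0.48600138 -0.66447841 -1.75082031] [0.5000172  0.23095901 0.17211723]
```

View pics/v2.png

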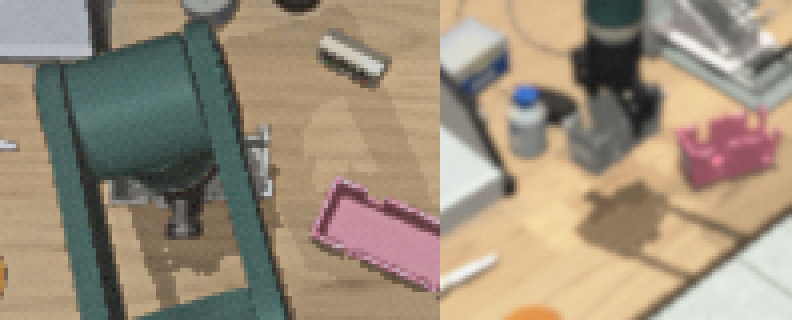

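```bash
cat >> plan.py <<'E'
PITCH=np.radians(25); YAW=np.radians(1.9)
CL=np.array([.6434,-.1327,.0995])
RL=Rm(YAW,PITCH); RS=RL@np.diag([-1,-1,1.])
def tcp(h,cl=CL): return cl+(.062+.016+h)*RL[:,2]
TR=tool(RS,1)
E
python3 - <<'E'
from plan import *
r.move_to(tcp(.07),TR); s=r.get_state(); print(s['time'],s['finger_gap'],s['position'],tcp(.07))
r.pause(.1)
snap('top','top3'); snap('scene','scene3')
a=cv2.imread('pics/top3.png')[130:250,280:400]; b=cv2.imread('pics/scene3.png')[140:240,250:350]
cv2.imwrite('pics/v3.png',np.hstack([cv2.resize(a,(400,400),interpolation=3),cv2.resize(b,(400,400),interpolation=3)]))
E
```

```text
7.4833 0.7210789378102171 [ 0.58082367 -0.13439899  0.23338669] [ 0.58088688 -0.13477377  0.23363355]
```

View pics/v3.png

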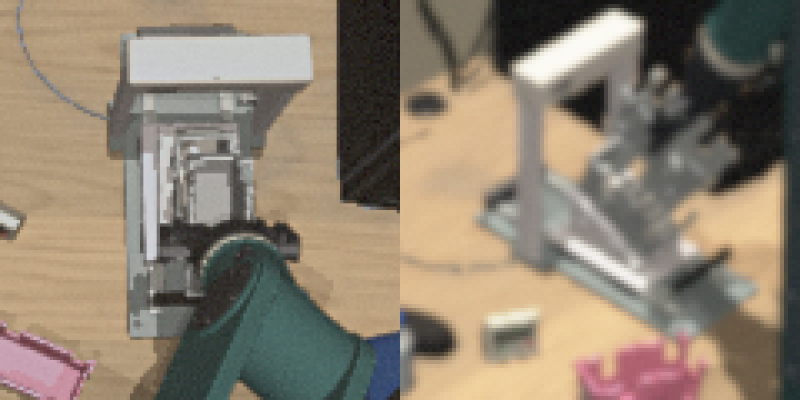

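```bash
python3 - <<'E'
from plan import *
import fit2 as F
s=r.get_state(); Rt=np.array(s['tcp_rot'])@np.diag([1,-1,-1.]); c=np.array(s['position'])-.016*Rt[:,2]
print('FK centre',c.round(4),'x axis',Rt[:,0].round(4),'y',Rt[:,1].round(4))
yaw=np.arctan2(Rt[1,0],Rt[0,0]); pitch=np.arcsin(Rt[2,0]); print(np.degrees([yaw,pitch]), np.abs(Rm(yaw,pitch)-Rt).max())
k=F.MOD[:,0]<-.022; F.MS=F.MOD[k]; F.FS=np.zeros(k.sum())
for n in('top','scene'):
    _,d,_=load(n+'3',n); print(n); f=F.fit2({n:d},c,yaw,pitch,'S'); dl=f[0]-c; print(' delta local mm',(1000*Rt.T@dl).round(1))
    F.overlay(n+'3',n,[(c,Rt),(f[0],Rm(f[1],pitch))],(315,150,365,220) if n=='top' else(290,150,345,220),8,f'pics/o4{n}.png')
E
python3 -c "
import cv2,numpy as np
a=cv2.imread('pics/o4top.png');b=cv2.imread('pics/o4scene.png');h=max(a.shape[0],b.shape[0])
cv2.imwrite('pics/o4.png',cv2.resize(np.hstack([a,b]),None,fx=.95,fy=.95))"
```

```text
FK centre [ 0.5877 -0.1341  0.219 ] x axis [-0.9059 -0.0304 -0.4224] y [ 3.360e-02 -9.994e-01 -2.000e-04]
[-178.07751449  -24.98708112] 0.00023877579781281418
top
  J5.155 [ 0.5886 -0.1321  0.2184] yaw -179.54
  J5.189 [ 0.5885 -0.1321  0.2186] yaw -179.74
  J5.443 [ 0.5888 -0.1328  0.2177] yaw -177.26
 delta local mm [-0.6 -1.8 -1.2]
scene
  J11.426 [ 0.59   -0.1402  0.2168] yaw -175.41
  J11.441 [ 0.5897 -0.14    0.2173] yaw -175.03
  J11.549 [ 0.5915 -0.1386  0.2168] yaw -176.85
 delta local mm [-1.4  5.5 -2.9]
```

View pics/o4.png

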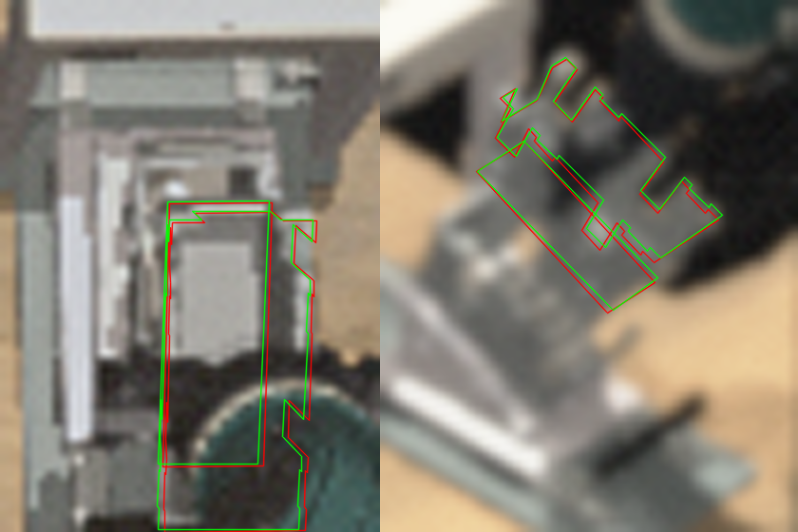

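Run:
```python
from plan import *
s=r.get_state(); Rt=np.array(s['tcp_rot'])@np.diag([1,-1,-1.]); c=np.array(s['position'])-.016*Rt[:,2]
def ana(tag,c,R,xr):
    for n in('top','scene'):
        _,_,W=load(tag+n[0:0] if 0 else n+tag,n); P=(W.reshape(-1,3)-c)@R; P=P[np.isfinite(P[:,0])]
        b=(n=='scene')*np.array([0,0.,0])
        m=(P[:,2]>.026)&(P[:,2]<.046)&(P[:,0]>xr[0])&(P[:,0]<xr[1])&(abs(P[:,1])<.042)
        Q=P[m]; A=Q[(Q[:,1]>.018)]; B=Q[Q[:,1]<-.018]
        print(n,tag,'side+',len(A),(1000*np.median(A,0)).round(1),'side-',len(B),(1000*np.median(B,0)).round(1), 'mid',(500*(np.median(A[:,1])+np.median(B[:,1]))).round(2), 'mean',(500*(A[:,1].mean()+B[:,1].mean())).round(2))
        # end rims
        for sg in(1,-1):
            E=P[(P[:,2]>.028)&(P[:,2]<.046)&(abs(P[:,1])<.027)&(sg*P[:,0]>.055)&(sg*P[:,0]<.08)]
            print('   end',sg,len(E),(1000*np.median(E,0)).round(1) if len(E) else '')
        if n=='top':
            E=P[(P[:,2]>.0)&(P[:,2]<.012)&(abs(P[:,1])<.015)&(P[:,0]<-.055)&(P[:,0]>-.08)]; print('   lowdip',len(E),(1000*np.median(E,0)).round(1) if len(E) else '')
ana('3',c,Rt,(-.068,-.01))
ana('0',np.array([.6434,-.1327,.0998]),RL,(-.068,.068))
ana('0',np.array([.5002,.231,.036]),Rm(np.radians(94.1),0),(-.068,.068))
```

```text
top 3 side+ 31 [-32.3  25.6  33.3] side- 22 [-28.8 -30.6  33.2] mid -2.47 mean -2.35
   end 1 6 [ 63.2 -21.6  36.6]
   end -1 14 [-68.7  16.7  33.9]
   lowdip 8 [-68.8   3.7   7.1]
scene 3 side+ 11 [-43.1  27.   35.4] side- 13 [-43.1 -28.6  34.5] mid -0.79 mean -1.25
   end 1 16 [65.4 -3.8 37.3]
   end -1 7 [-67.7  22.4  34.5]
top 0 side+ 49 [-14.   28.6  33.4] side- 58 [ -6.7 -27.3  35.7] mid 0.68 mean 0.35
   end 1 34 [68.4 -0.7 36.6]
   end -1 17 [-63.5 -16.6  35.2]
   lowdip 10 [-62.2  -0.4   4. ]
scene 0 side+ 37 [-4.7 26.2 35.1] side- 52 [  2.7 -29.8  33.5] mid -1.83 mean -1.65
   end 1 12 [66.1  5.4 35.8]
   end -1 10 [-66.9  11.5  32.9]
top 0 side+ 48 [ 1.4 28.4 35.9] side- 47 [ -1.5 -27.1  34.3] mid 0.62 mean 0.67
   end 1 28 [66.  -1.7 37.8]
   end -1 10 [-67.6 -18.8  35. ]
   lowdip 5 [-66.3  -5.4   7.1]
scene 0 side+ 42 [ 1.9 32.7 32.8] side- 47 [ -3.3 -23.2  33.3] mid 4.74 mean 4.06
   end 1 20 [65.6 -4.4 36.4]
   end -1 10 [-67.7 -20.1  36.3]
```

```bash
cat >> plan.py <<'E'
CL2=np.array([.6434,-.1343,.0998])+.0005*RL[:,0]
def info(tag=''):
    s=r.get_state(); f=RL.T@np.array(s['contact_force']); p=RL.T@(np.array(s['position'])-tcp(0,CL2)); tq=RL.T@np.array(s['torque'])
    print(tag,'t%.2f'%s['time'],'F',f.round(2),'p mm',(1000*p).round(2),'T',tq.round(2)); return f,p
E
python3 - <<'E'
from plan import *
info('hover')
r.movel(tcp(.012,CL2),vel=.06,attitude=TR); r.pause(.1); f0,_=info('12')
h=.012
while h>.005:
    h-=.001; r.movel(tcp(h,CL2),vel=.02); f,p=info('%.1f'%(h*1e3))
    if f[2]-f0[2]>2.5: break
snap('top','top4'); snap('scene','scene4')
a=cv2.imread('pics/top4.png')[150:230,300:380]; b=cv2.imread('pics/scene4.png')[150:230,270:350]
cv2.imwrite('pics/v4.png',np.hstack([cv2.resize(a,(400,400),interpolation=3),cv2.resize(b,(400,400),interpolation=3)]))
E
```

```text
hover t7.68 F [-0.98  1.17 -0.59] p mm [-0.57  2.01 69.58] T [ 0.02  0.34 -0.  ]
12 t8.89 F [-0.    0.38 -0.62] p mm [ 0.34 -0.14 12.42] T [-0.02  0.31 -0.03]
11.0 t9.14 F [-0.75  0.03 -1.46] p mm [ 0.07 -0.02 11.13] T [0.02 0.26 0.04]
10.0 t9.39 F [-0.42  0.18 -0.84] p mm [-0.04  0.01  9.97] T [0.02 0.31 0.03]
9.0 t9.64 F [-1.   -0.08 -1.05] p mm [-0.05  0.01  8.92] T [-0.01  0.3   0.01]
8.0 t9.89 F [-0.38 -0.01 -0.3 ] p mm [-0.08  0.01  7.92] T [-0.    0.28  0.03]
7.0 t10.14 F [-1.1  -0.16 -1.25] p mm [-0.04  0.03  6.95] T [-0.02  0.24  0.01]
6.0 t10.39 F [-0.42  1.05 -0.07] p mm [-0.04  0.    5.94] T [-0.    0.31 -0.01]
5.0 t10.64 F [-0.92  0.39 -1.3 ] p mm [-0.06  0.03  4.94] T [ 0.02  0.32 -0.04]
```

View pics/v4.png

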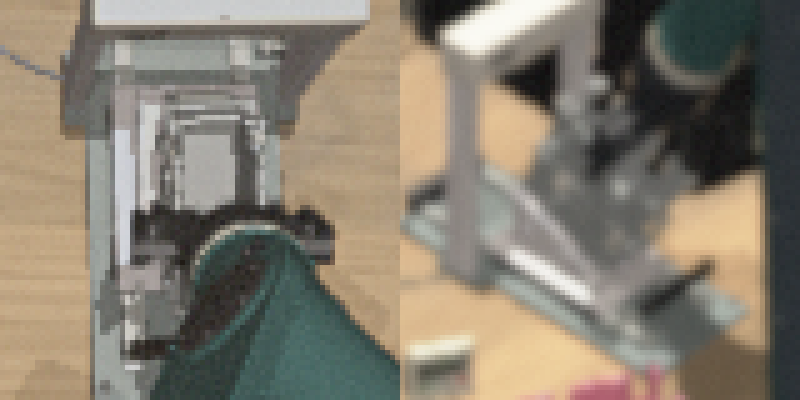

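Run:
```python
from plan import *
f0=np.array([-.6,.2,-.85]); h=.005
while h>-.004:
    h-=.001; r.movel(tcp(h,CL2),vel=.02); f,p=info('%.1f'%(h*1e3))
    if f[2]-f0[2]>3: break
```

```text
4.0 t10.99 F [-1.34 -0.48 -0.57] p mm [-0.05  0.01  3.95] T [-0.01  0.31 -0.01]
3.0 t11.24 F [-1.45 -0.4  -0.53] p mm [-0.05  0.02  2.92] T [ 0.01  0.35 -0.02]
2.0 t11.49 F [-0.33  1.04  1.3 ] p mm [ 0.27 -0.02  2.09] T [0.15 0.22 0.04]
1.0 t11.74 F [2.39 1.54 4.53] p mm [ 1.24 -0.09  1.47] T [ 0.52 -0.16 -0.1 ]
```

Run:
```python
from plan import *
ex,ey,ez=RL.T
def go(dx,dy,h,v=.02):
    r.movel(tcp(h,CL2)+dx*ex+dy*ey,vel=v); return info('dx%.1f dy%.1f h%.1f'%(dx*1e3,dy*1e3,h*1e3))
go(.001,0,.003); 
for h in(.002,.001):
    f,p=go(.002,0,h)
    if f[2]>4: break
snap('top','top5'); snap('scene','scene5')
```

```text
dx1.0 dy0.0 h3.0 t12.00 F [-1.15 -0.8  -0.8 ] p mm [ 0.56 -0.    2.84] T [-0.01  0.28  0.02]
dx2.0 dy0.0 h2.0 t12.25 F [-1.11 -0.26 -0.49] p mm [1.55 0.1  1.7 ] T [ 0.04  0.4  -0.02]
dx2.0 dy0.0 h1.0 t12.50 F [-0.08  1.08  1.64] p mm [2.4  0.02 1.09] T [ 0.23  0.11 -0.05]
```

Run:
```python
from plan import *
ex,ey,ez=RL.T
def go(dx,dy,h,v=.02):
    r.movel(tcp(h,CL2)+dx*ex+dy*ey,vel=v); return info('dx%.1f dy%.1f h%.1f'%(dx*1e3,dy*1e3,h*1e3))
for dx,h in((.003,.001),(.0035,.0),(.004,-.001)):
    f,p=go(dx,0,h)
    if f[2]>4: break
```

```text
dx3.0 dy0.0 h1.0 t12.85 F [-0.59  0.81  0.39] p mm [ 2.85 -0.01  0.94] T [0.07 0.3  0.04]
dx3.5 dy0.0 h0.0 t13.10 F [1.43 1.78 2.67] p mm [ 4.14 -0.07  0.17] T [ 0.33  0.   -0.07]
dx4.0 dy0.0 h-1.0 t13.35 F [2.3  2.82 4.98] p mm [ 5.36 -0.11 -0.53] T [ 0.58 -0.28 -0.05]
```

Run:
```python
from plan import *
ex,ey,ez=RL.T
def go(dx,dy,h,v=.025):
    r.movel(tcp(h,CL2)+dx*ex+dy*ey,vel=v); return info('dx%.1f dy%.1f h%.1f'%(dx*1e3,dy*1e3,h*1e3))
go(.001,.001,.003)
snap('top','top6'); snap('scene','scene6')
for dx,dy,h in((.0,.0015,.002),(.0,.0015,.001),(.0,.0015,.0)):
    f,p=go(dx,dy,h)
    if f[2]>4: break
s=r.get_state(); print(s['finger_gap'])
```

```text
dx1.0 dy1.0 h3.0 t13.70 F [ 0.31 -0.62 -0.52] p mm [0.45 1.05 2.94] T [-0.07  0.2  -0.03]
dx0.0 dy1.5 h2.0 t14.05 F [ 0.32 -1.22 -0.93] p mm [0.2  1.28 1.93] T [-0.18  0.18  0.13]
dx0.0 dy1.5 h1.0 t14.30 F [ 1.72 -1.38 -0.66] p mm [0.3  1.3  1.01] T [-0.26  0.03  0.04]
dx0.0 dy1.5 h0.0 t14.55 F [ 1.39 -0.79  1.86] p mm [0.4  1.28 0.14] T [-0.15 -0.08  0.12]
0.7228893351850366
```

Run:
```python
import cv2,numpy as np
a=cv2.imread('pics/top6.png')[160:215,315:370]; b=cv2.imread('pics/scene6.png')[155:220,280:345]
cv2.imwrite('pics/v6.png',np.hstack([cv2.resize(a,(400,400),interpolation=3),cv2.resize(b,(400,400),interpolation=3)]))
```

```text
(no output)
```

View pics/v6.png

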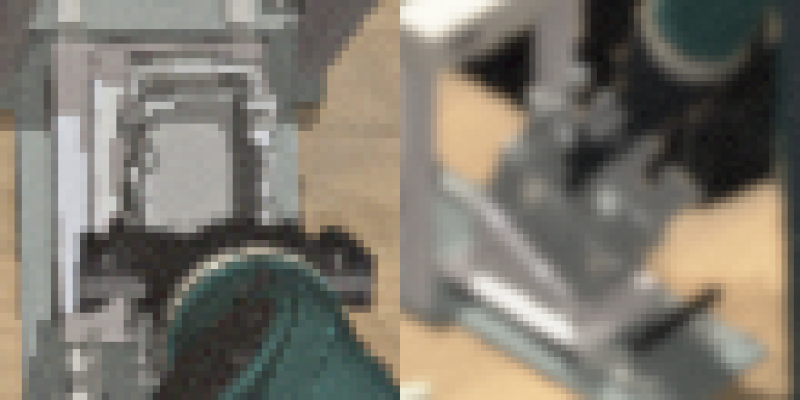

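Run:
```python
from plan import *
ex,ey,ez=RL.T
def go(dx,dy,h,v=.025):
    r.movel(tcp(h,CL2)+dx*ex+dy*ey,vel=v); return info('dx%.1f dy%.1f h%.1f'%(dx*1e3,dy*1e3,h*1e3))
for dx,dy,h in((.001,.0012,.0),(.001,.0012,-.001),(.001,.0012,-.002),(.001,.0012,-.003)):
    f,p=go(dx,dy,h)
    if f[2]>5: break
```

```text
dx1.0 dy1.2 h0.0 t14.80 F [ 0.17 -1.09  1.74] p mm [ 0.8   1.27 -0.02] T [-0.17  0.13  0.12]
dx1.0 dy1.2 h-1.0 t15.05 F [2.65 0.59 4.97] p mm [ 1.92  1.21 -0.66] T [ 0.17 -0.12  0.06]
dx1.0 dy1.2 h-2.0 t15.30 F [3.62 1.39 7.45] p mm [ 2.94  1.13 -1.23] T [ 0.51 -0.33  0.01]
```

Run:
```python
from plan import *
ex,ey,ez=RL.T
def go(dx,dy,h,v=.03):
    r.movel(tcp(h,CL2)+dx*ex+dy*ey,vel=v); return info('dx%.1f dy%.1f h%.1f'%(dx*1e3,dy*1e3,h*1e3))
go(.001,.0012,.0)
for dx in (.0025,.004,.0055):
    f,p=go(dx,.0012,0)
    if f[0]<-3: break
go(.001,.0012,0)
for dx in (-.0005,-.002,-.0035):
    f,p=go(dx,.0012,0)
    if f[0]>4: break
```

```text
dx1.0 dy1.2 h0.0 t15.55 F [ 1.33 -0.42  1.32] p mm [1.2  1.19 0.05] T [-0.09 -0.03  0.1 ]
dx2.5 dy1.2 h0.0 t15.80 F [ 0.63 -1.07  1.36] p mm [ 1.8   1.32 -0.28] T [-0.21  0.24  0.1 ]
dx4.0 dy1.2 h0.0 t16.05 F [-0.16 -0.32 -0.21] p mm [ 3.52  1.42 -0.25] T [-0.17  0.39  0.04]
dx5.5 dy1.2 h0.0 t16.30 F [ 0.56 -0.85 -0.42] p mm [ 5.64  1.33 -0.  ] T [-0.03  0.25  0.05]
dx1.0 dy1.2 h0.0 t16.60 F [-0.03 -0.5   0.38] p mm [0.8  1.2  0.08] T [-0.04  0.28  0.07]
dx-0.5 dy1.2 h0.0 t16.85 F [0.59 0.52 2.38] p mm [0.08 1.1  0.28] T [ 0.19 -0.06 -0.02]
dx-2.0 dy1.2 h0.0 t17.10 F [2.36 1.4  4.97] p mm [-0.74  1.05  0.56] T [ 0.43 -0.29 -0.06]
dx-3.5 dy1.2 h0.0 t17.35 F [4.24 2.96 6.95] p mm [-1.6   1.02  0.85] T [ 0.7  -0.46 -0.06]
```

Run:
```python
from plan import *
ex,ey,ez=RL.T
def go(dx,dy,h,v=.03):
    r.movel(tcp(h,CL2)+dx*ex+dy*ey,vel=v); return info('dx%.1f dy%.1f h%.1f'%(dx*1e3,dy*1e3,h*1e3))
go(.002,.0013,.002);go(.005,.0013,.0)
for h in(-.001,-.002,-.003,-.004):
    f,p=go(.005,.0013,h)
    if f[2]>4: break
snap('top','top7'); snap('scene','scene7')
```

```text
dx2.0 dy1.3 h2.0 t17.69 F [-0.75 -0.83 -0.45] p mm [1.6  1.37 1.77] T [-0.16  0.24  0.  ]
dx5.0 dy1.3 h0.0 t17.96 F [-0.21 -0.05 -1.4 ] p mm [ 4.85  1.4  -0.31] T [-0.1   0.13 -0.  ]
dx5.0 dy1.3 h-1.0 t18.21 F [1.4  0.62 1.14] p mm [ 5.47  1.25 -0.89] T [ 0.13  0.01 -0.05]
dx5.0 dy1.3 h-2.0 t18.46 F [2.31 0.96 5.44] p mm [ 6.3   1.19 -1.46] T [ 0.42 -0.32 -0.05]
```

Run:
```python
from plan import *
import fit2 as F
s=r.get_state(); Rt=np.array(s['tcp_rot'])@np.diag([1,-1,-1.]); c=np.array(s['position'])-.0165*Rt[:,2]
yaw=np.arctan2(Rt[1,0],Rt[0,0]); pitch=np.arcsin(Rt[2,0]); print(np.degrees([yaw,pitch]),c)
k=F.MOD[:,0]<-.022; F.MS=F.MOD[k]; F.FS=np.zeros(k.sum())
for n in('top','scene'):
    _,d,_=load(n+'7',n); print(n); f=F.fit2({n:d},c,yaw,pitch,'S'); print(' delta in loaded axes',(1000*RL.T@(f[0]-c)).round(1))
cl=c-.062*RL[:,2]; print('implied loaded centre',cl)
for t in('7',):
  F.overlay('top'+t,'top',[(c,Rt),(np.array([.6434,-.1327,.0998]),RL)],(312,155,362,225),8,'pics/a.png'); F.overlay('scene'+t,'scene',[(c,Rt),(CL2,RL)],(285,155,340,225),8,'pics/b.png')
a=cv2.imread('pics/a.png');b=cv2.imread('pics/b.png'); cv2.imwrite('pics/o7.png',cv2.resize(np.hstack([a,b]),None,fx=.95,fy=.95))
```

```text
[-178.11797422  -25.13141014] [ 0.62421382 -0.13376137  0.15712709]
top
  J5.198 [ 0.6252 -0.1319  0.1566] yaw -178.73
  J5.281 [ 0.6251 -0.1322  0.1571] yaw -178.16
  J5.293 [ 0.625  -0.1318  0.1576] yaw -178.5
 delta in loaded axes [ 0.9  1.8 -0.4]
scene
  J10.878 [ 0.6272 -0.1386  0.1536] yaw -175.83
  J11.063 [ 0.6277 -0.1373  0.1549] yaw -176.92
  J11.105 [ 0.6261 -0.1392  0.1563] yaw -175.98
 delta in loaded axes [ 1.5 -4.7 -3.1]
implied loaded centre [ 0.65040175 -0.13289263  0.10093601]
```

View pics/o7.png

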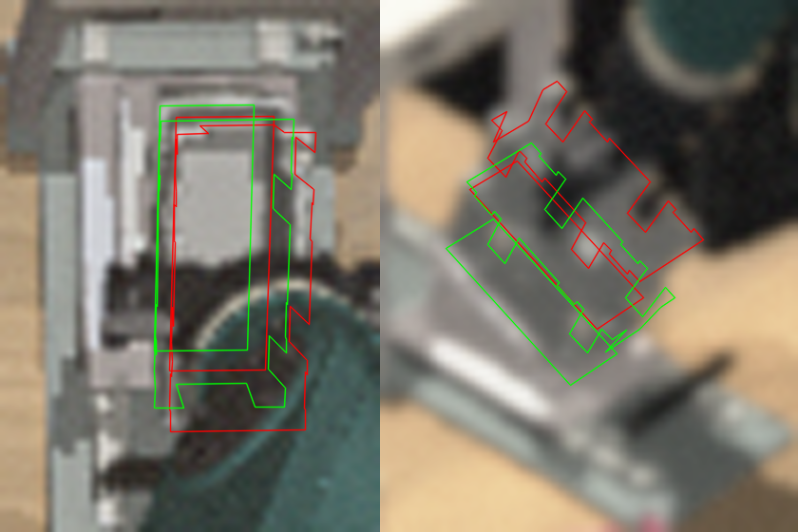

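Run:
```python
from plan import *
import fit2 as F
s=r.get_state(); Rt=np.array(s['tcp_rot'])@np.diag([1,-1,-1.]); c=np.array(s['position'])-.0165*Rt[:,2]
for tag in('7','3','6','4'):
    cc=c if tag=='7' else (np.array([.5877,-.1341,.219]) if tag=='3' else (c if tag=='6' else c))
    _,_,W=load('top'+tag,'top'); P=(W.reshape(-1,3)-cc)@Rt; P=P[np.isfinite(P[:,0])]
    m=(P[:,0]>-.055)&(P[:,0]<-.02)&(abs(P[:,1]+.002)<.014)&(abs(P[:,2]+.033)<.015); Q=P[m]
    A=np.c_[Q[:,0],Q[:,1],np.ones(len(Q))]; 
    w=np.ones(len(Q))
    for _ in range(5): sol=np.linalg.lstsq(A*w[:,None],Q[:,2]*w,rcond=None)[0]; e=Q[:,2]-A@sol; w=(abs(e)<.008)*1.
    print(tag,len(Q),'floor slope deg x,y',np.degrees(sol[:2]).round(2),'z at x=-37',(1000*(sol[2]-.037*sol[0])).round(1),'std',(1000*e[w>0].std()).round(1))
# loaded rim line slope, top0 in loaded frame
_,_,W=load('top0','top'); P=(W.reshape(-1,3)-CL2)@RL; P=P[np.isfinite(P[:,0])]
m=(abs(abs(P[:,1])-.029)<.006)&(abs(P[:,2]-.036)<.008)&(abs(P[:,0])<.07); Q=P[m]; print('rim',m.sum(),np.degrees(np.polyfit(Q[:,0],Q[:,2],1)[0]),np.median(Q[:,2]))
print('rim xs',np.round(1000*np.sort(Q[:,0])).astype(int))
```

```text
7 73 floor slope deg x,y [ 1.78 -4.29] z at x=-37 -33.2 std 3.6
3 78 floor slope deg x,y [4.74 0.79] z at x=-37 -33.2 std 3.0
6 63 floor slope deg x,y [ 2.94 -4.71] z at x=-37 -28.0 std 3.2
4 62 floor slope deg x,y [-3.93  4.29] z at x=-37 -26.5 std 3.2
rim 92 0.5777050788808129 0.034936784344490907
rim xs [-66 -66 -66 -66 -65 -63 -63 -63 -63 -61 -60 -60 -59 -42 -40 -39 -39 -37
 -37 -36 -36 -34 -32 -31 -30 -29 -29 -28 -27 -26 -25 -23 -23 -23 -20 -19
 -18 -18 -18 -16 -14 -14 -12 -11 -11 -11  -8  -7  -7  -4  -2  -1   1   2
   2   5   5   6   7   9  11  11  12  14  15  16  19  20  39  39  41  42
  45  45  47  48  51  52  55  56  59  61  62  64  65  66  67  68  68  68
  70  70]
```

Run:
```python
from plan import *
g={}
for t in '0','3','4','5','6','7':
    im=load('top'+t,'top')[0].astype(float).mean(2)
    prof=im[210:226,327:333].mean(1); g[t]=prof
    w=np.clip(110-prof,0,None); print(t,prof.round().astype(int),'centroid',(w*np.arange(210,226)).sum()/w.sum())
```

```text
0 [130 129 136 167 162 161 158 130  58  54  53  63 115 136 157 160] centroid 219.46635244828488
3 [114 112 112 112 110 111 108  85  42  40  40  56 115 119 105 105] centroid 219.37825763216676
4 [116 112 114 112 110 120 118 100  47  41  44  57 113 124 102  96] centroid 219.76237042831997
5 [112 113 113 113 119 119 101  48  42  43  50 100 108 119  94  90] centroid 219.20198616776025
6 [112 113 114 113 111 102  64  43  44  45  74 110 108 107  93  92] centroid 218.6177966101695
7 [112 113 115 124 116  67  42  46  46  73 104 103  98 100  80  84] centroid 218.5547676523838
```

```bash
cat >> plan.py <<'E'
ex,ey,ez=RL.T
def go(dx,dy,h,v=.03):  # mm
    r.movel(tcp(h/1e3,CL2)+dx/1e3*ex+dy/1e3*ey,vel=v); return info('dx%.1f dy%.1f h%.1f'%(dx,dy,h))
def bar(tag):
    im=load(tag,'top')[0].astype(float).mean(2); p=im[206:226,327:333].mean(1); i=np.argmax(p<75); e=206+i-1+(p[i-1]-75)/(p[i-1]-p[i]); print('bar edge row %.2f'%e); return e
E
python3 - <<'E'
from plan import *
for t in '034567': bar('top'+t)
go(6.5,1.2,2); go(8.8,1.1,1)
for h in (0,-1,-2,-3,-4):
    f,p=go(8.8,1.1,h)
    if f[2]>4: break
snap('top','top8'); bar('top8')
E
```

```text
bar edge row 217.76
bar edge row 206.82
bar edge row 217.47
bar edge row 216.49
bar edge row 215.70
bar edge row 214.84
dx6.5 dy1.2 h2.0 t18.85 F [-1.56  0.01 -0.48] p mm [5.99 1.34 1.93] T [-0.08  0.27  0.01]
dx8.8 dy1.1 h1.0 t19.10 F [-0.24 -0.7  -1.01] p mm [8.45 1.23 0.69] T [-0.    0.36 -0.  ]
dx8.8 dy1.1 h0.0 t19.35 F [-1.83 -0.33 -1.32] p mm [ 8.52  1.2  -0.18] T [0.03 0.51 0.03]
dx8.8 dy1.1 h-1.0 t19.60 F [-1.54 -0.04 -3.01] p mm [ 8.64  1.17 -1.1 ] T [0.06 0.48 0.  ]
dx8.8 dy1.1 h-2.0 t19.85 F [-0.34  0.55 -0.42] p mm [ 9.09  1.08 -1.94] T [0.18 0.33 0.  ]
dx8.8 dy1.1 h-3.0 t20.10 F [2.   1.95 3.48] p mm [ 9.97  0.99 -2.6 ] T [ 0.46 -0.1  -0.1 ]
dx8.8 dy1.1 h-4.0 t20.35 F [4.17 3.27 6.78] p mm [10.88  0.91 -3.16] T [ 0.89 -0.36 -0.13]
bar edge row 213.84
```

Run:
```python
from plan import *
go(10.5,1.2,-2.8); snap('top','top9'); bar('top9')
# move horizontally -x world: local dir (-.906,+.4226)
for k in (3,6,9):
    go(10.5-.906*k,1.2,-2.8+.4226*k)
snap('top','top10'); bar('top10')
```

```text
dx10.5 dy1.2 h-2.8 t20.65 F [-0.5   0.17  0.43] p mm [10.2   1.12 -2.97] T [-0.01  0.06 -0.04]
bar edge row 213.85
dx7.8 dy1.2 h-1.5 t20.95 F [-0.55 -0.43 -1.44] p mm [ 7.11  1.23 -1.68] T [ 0.02  0.29 -0.  ]
dx5.1 dy1.2 h-0.3 t21.20 F [-0.9  -0.56 -1.02] p mm [ 4.75  1.17 -0.23] T [-0.03  0.28  0.01]
dx2.3 dy1.2 h1.0 t21.45 F [ 0.71  0.44 -0.6 ] p mm [2.1  1.24 1.09] T [-0.04  0.21 -0.03]
bar edge row 215.49
```

Run:
```python
from plan import *
x,z=2.1+.906*1.4,1.09-.4226*1.4
for k in range(8):
    f,p=go(x,1.2,z-k)
    if f[2]>3: break
snap('top','top11'); bar('top11'); snap('scene','scene11')
```

```text
dx3.4 dy1.2 h0.5 t21.75 F [-0.77 -0.81 -0.66] p mm [3.24 1.28 0.38] T [-0.08  0.28  0.03]
dx3.4 dy1.2 h-0.5 t22.00 F [-0.57  0.42  0.1 ] p mm [ 3.38  1.2  -0.54] T [-0.03  0.25 -0.03]
dx3.4 dy1.2 h-1.5 t22.25 F [1.62 1.56 2.6 ] p mm [ 4.22  1.15 -1.2 ] T [ 0.35 -0.08 -0.06]
dx3.4 dy1.2 h-2.5 t22.50 F [3.92 2.47 7.87] p mm [ 5.16  1.09 -1.78] T [ 0.69 -0.3  -0.09]
bar edge row 214.70
```

Run:
```python
from plan import *
f,p=go(5.6,1.2,-1.7); r.pause(.1); f,p=info()
if f[2]<1: f,p=go(5.4,1.2,-2.4)
snap('top','top12'); bar('top12'); snap('scene','scene12')
a=cv2.imread('pics/top12.png')[160:225,312:367]; b=cv2.imread('pics/scene12.png')[160:230,275:345]
cv2.imwrite('pics/v12.png',np.hstack([cv2.resize(a,(390,460),interpolation=3),cv2.resize(b,(400,460),interpolation=3)]))
```

```text
dx5.6 dy1.2 h-1.7 t22.85 F [1.09 1.45 2.21] p mm [ 5.9   1.05 -1.65] T [ 0.18 -0.01 -0.04]
 t22.95 F [1.59 0.23 2.35] p mm [ 5.86  1.03 -1.66] T [ 0.23 -0.06  0.03]
bar edge row 214.66
```

View pics/v12.png

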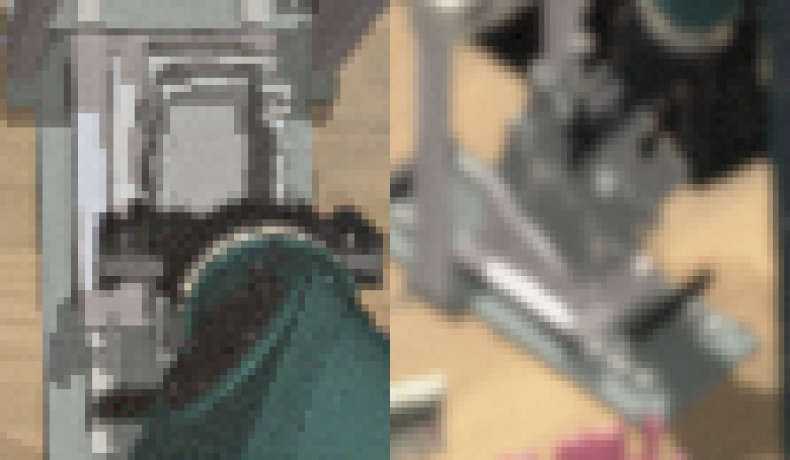

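Run:
```python
from plan import *
r.command_gripper(.80); info('rel')
snap('top','top13'); bar('top13'); snap('scene','scene13')
a=cv2.imread('pics/top13.png')[160:225,312:367]; b=cv2.imread('pics/scene13.png')[160:230,275:345]
cv2.imwrite('pics/v13.png',np.hstack([cv2.resize(a,(390,460),interpolation=3),cv2.resize(b,(400,460),interpolation=3)]))
import fit2 as F
s=r.get_state(); Rt=np.array(s['tcp_rot'])@np.diag([1,-1,-1.]); c=np.array(s['position'])-.0165*Rt[:,2]
yaw=np.arctan2(Rt[1,0],Rt[0,0]); pitch=np.arcsin(Rt[2,0])
k=F.MOD[:,0]<-.022; F.MS=F.MOD[k]; F.FS=np.zeros(k.sum())
for t in('12','13'):
    for n in('top','scene'):
        _,d,_=load(n+t,n); f=F.fit2({n:d},c,yaw,pitch,'S',verbose=False); print(t,n,'delta',(1000*RL.T@(f[0]-c)).round(1),np.degrees(f[1]-yaw).round(2),f[2].round(2))
```

```text
rel t23.29 F [ 0.55  0.2  -0.39] p mm [ 4.93  1.36 -1.96] T [ 0.01  0.21 -0.02]
bar edge row 214.65
12 top delta [ 1.9  1.6 -1. ] -0.39 4.95
12 scene delta [ 3.1 -6.  -4. ] 1.89 11.34
13 top delta [ 1.8  1.5 -0.8] -0.44 5.28
13 scene delta [ 3.3 -5.6 -2.2] 2.62 11.42
```

View pics/v13.png

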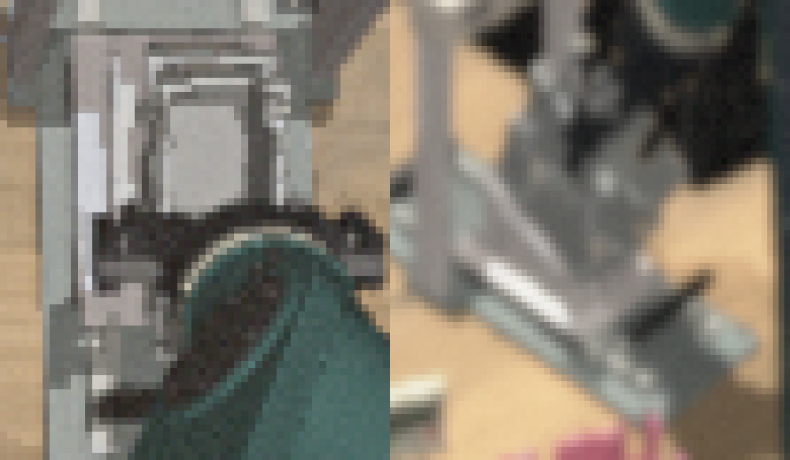

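```bash
cat >> plan.py <<'E'
def pushR(th,yaw=YAW):
    th=np.radians(th); zt=np.array([np.sin(th)*np.cos(yaw),np.sin(th)*np.sin(yaw),-np.cos(th)]);yt=-np.array([-np.sin(yaw),np.cos(yaw),0]);return np.c_[np.cross(yt,zt),yt,zt]
E
python3 - <<'E'
from plan import *
r.command_gripper(.9)
p=np.array(r.get_state()['position'])
r.movel(p+.03*ez,vel=.06); f,_=info('up'); r.movel(p+.085*ez,vel=.2); info('up2')
R=pushR(35)
r.move_to(np.array([.475,-.137,.20]),R); s=r.get_state(); print(s['time'],np.round(s['q'],1))
snap('top','top14'); bar('top14'); snap('scene','scene14')
a=cv2.imread('pics/top14.png')[150:225,305:375]; b=cv2.imread('pics/scene14.png')[150:230,270:350]
cv2.imwrite('pics/v14.png',np.hstack([cv2.resize(a,(373,400),interpolation=3),cv2.resize(b,(400,400),interpolation=3)]))
E
```

```text
up t24.29 F [-0.95  0.38 -0.5 ] p mm [ 5.69  1.11 28.61] T [-0.01  0.22 -0.07]
up2 t24.72 F [-0.87  0.17  0.23] p mm [ 5.87  1.   83.54] T [-0.06  0.22  0.01]
26.7083 [-40.5   7.  128.   54.1  28.5   2.6]
bar edge row 214.86
```

View pics/v14.png

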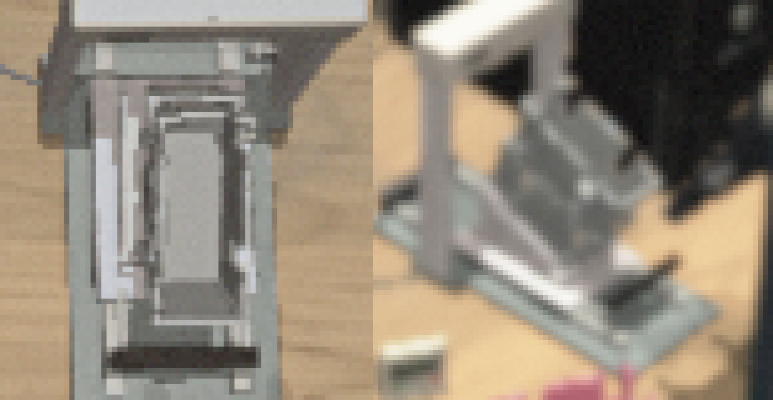

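Run:
```python
from plan import *
import fit2 as F
from scipy.optimize import minimize
from scipy.spatial.transform import Rotation as Ro
c0=tcp(0,CL2)-.0165*ez+.0055*ex+.0012*ey-.0018*ez
dy=(217.6-214.8)*3.75e-3
_,d,W=load('top14','top'); F.setmodel('S')
def cost(p):
    R=RS@Ro.from_rotvec(p[3:]*10).as_matrix(); D=F.rend('top',c0+p[:3],R); m=np.isfinite(D)&(d>0); e=abs(D[m]-d[m]); return np.minimum(e,.02).mean()*1000
res=[]
for k in range(6):
    x0=np.random.default_rng(k).normal(0,1,6)*[.002]*1 if 0 else np.random.default_rng(k).normal(0,1,6)*np.r_[[.002]*3,[.002]*3]
    S=np.vstack([x0]+[x0+np.eye(6)[i]*(.005 if i<3 else .004) for i in range(6)])
    o=minimize(cost,x0,method='Nelder-Mead',options=dict(initial_simplex=S,maxfev=700)); res.append(np.r_[o.fun,o.x])
for q in sorted(res,key=lambda a:a[0])[:4]:
    c=c0+q[1:4]; rel=RL.T@(c-(np.array([.6434,-.1327,.0998])+dy*np.array([np.cos(YAW),np.sin(YAW),0]))); print(q[0].round(3),'c',c.round(4),'rotvec deg(spare axes)',np.degrees(q[4:]*10).round(2),'rel to loaded cam est mm',(rel*1000).round(1))
q=min(res,key=lambda a:a[0]); R=RS@Ro.from_rotvec(q[4:]*10).as_matrix()
F.overlay('top14','top',[(c0+q[1:4],R)],(315,150,365,225),7.5,'pics/a.png'); F.overlay('scene14','scene',[(c0+q[1:4],R)],(285,155,340,230),7.5,'pics/b.png')
cv2.imwrite('pics/o14.png',np.hstack([cv2.imread('pics/a.png'),cv2.imread('pics/b.png')]))
# edge profile checks on rim points, both totes in same frame
P=(W.reshape(-1,3)-(c0+q[1:4]))@R; P=P[np.isfinite(P[:,0])]
m=(abs(abs(P[:,1])-.029)<.006)&(abs(P[:,2]-.036)<.009)&(abs(P[:,0])<.072); Q=P[m]
A=np.c_[Q[:,:2],np.ones(len(Q))]; sol=np.linalg.lstsq(A,Q[:,2],rcond=None)[0]; print('rim tilt deg',np.degrees(sol[:2]),sol[2]*1e3,len(Q))
```

```text
4.712 c [ 0.6263 -0.1329  0.1561] rotvec deg(spare axes) [ 0.84 -1.74 -0.13] rel to loaded cam est mm [-1.2  0.4 62.7]
4.873 c [ 0.6251 -0.1328  0.1564] rotvec deg(spare axes) [ 0.73 -1.02  0.04] rel to loaded cam est mm [-2.1  0.5 63.5]
4.905 c [ 0.6254 -0.1328  0.1564] rotvec deg(spare axes) [ 0.7  -0.34  0.13] rel to loaded cam est mm [-1.9  0.5 63.4]
4.912 c [ 0.6251 -0.133   0.1565] rotvec deg(spare axes) [ 1.25 -1.38  0.24] rel to loaded cam est mm [-2.1  0.3 63.6]
rim tilt deg [-1.01982985 -2.58185195] 35.29650920021053 113
```

View pics/o14.png

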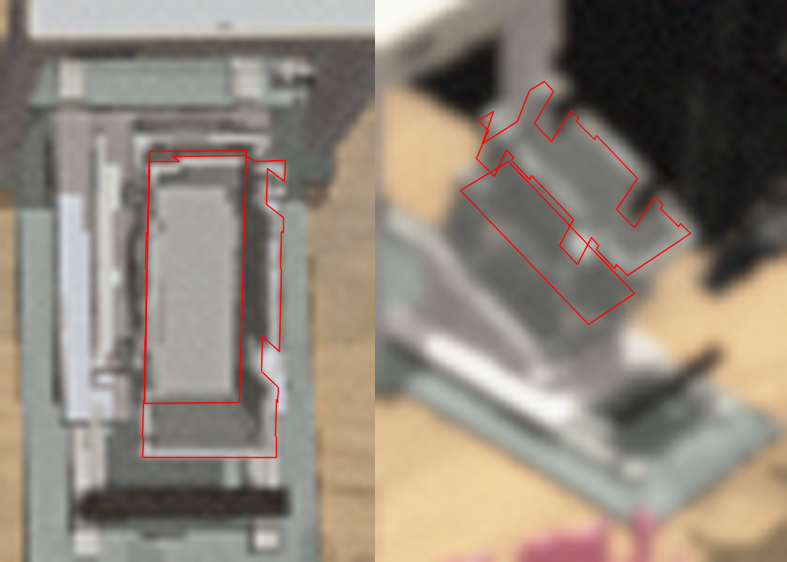

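Run:
```python
from plan import *
for tag,sh in(('0',0),('14',.0105)):
    _,_,W=load('top'+tag,'top'); o=np.array([.6434,-.1327,.0998])+sh*np.array([np.cos(YAW),np.sin(YAW),0])
    P=(W.reshape(-1,3)-o)@RL; P=P[np.isfinite(P[:,0])]
    # full-end wall of loaded: x 60..80, z 20..50
    m=(P[:,0]>.058)&(P[:,0]<.082)&(P[:,2]>.028)&(P[:,2]<.048)&(abs(P[:,1])<.03); Q=P[m]; print(tag,'loaded end rim',m.sum(),(1e3*Q.mean(0)).round(1),'std',(1e3*Q.std(0)).round(1))
    m=(P[:,2]>.086)&(P[:,2]<.112)&(abs(P[:,0])<.085)&(abs(P[:,1])<.04); Q=P[m]
    if len(Q):
        h=np.histogram(Q[:,2]*1e3,bins=np.arange(86,113,2)); print('spare rim',len(Q),h[0],'ends x',np.percentile(Q[:,0]*1e3,[3,97]).round(1))
        for a,b in((-80,-40),(-40,0),(0,40),(40,80)):
            for sg in(1,-1):
                q=Q[(Q[:,0]*1e3>a)&(Q[:,0]*1e3<b)&(sg*Q[:,1]>.02)]; print('  x',a,b,'side',sg,len(q),(1e3*np.median(q,0)).round(1) if len(q) else '')
    else: print('none')
    m=(P[:,2]>.026)&(P[:,2]<.046)&(abs(P[:,0])<.07)&(abs(abs(P[:,1])-.029)<.006); Q=P[m]; print('loaded side rim', m.sum(),(1e3*np.median(Q,0)).round(1))
```

```text
0 loaded end rim 39 [68.3  0.4 36.9] std [ 2.9 19.   3.1]
none
loaded side rim 101 [ -7.1 -25.1  34.4]
14 loaded end rim 38 [66.6  0.2 37.5] std [ 3.1 18.6  5. ]
spare rim 164 [ 6 10 12 13 18 28 31 16 15  7  6  2  0] ends x [-69.5  68.9]
  x -80 -40 side 1 15 [-61.9  29.7  98.8]
  x -80 -40 side -1 20 [-58.5 -26.   96.6]
  x -40 0 side 1 14 [-12.4  30.3  99.2]
  x -40 0 side -1 14 [-13.  -27.   97.1]
  x 0 40 side 1 23 [20.1 29.5 98.7]
  x 0 40 side -1 22 [ 19.8 -26.2  95.7]
  x 40 80 side 1 11 [67.8 28.5 99.7]
  x 40 80 side -1 12 [ 64.8 -25.8  97.8]
loaded side rim 49 [14.6 27.8 35.6]
```

Run:
```python
from plan import *
for i in range(8): snap('top',f'topm{i}')
for i in range(4): snap('scene',f'scenem{i}')
def stack(tags,n):
    D=np.stack([np.load(f'pics/{t}.npz')['d'] for t in tags]).astype(float); D[D==0]=np.nan; return np.nanmedian(D,0),np.nanstd(D,0)
A,sa=stack(['top0','top1','top2'],'top'); B,sb=stack(['top14']+[f'topm{i}' for i in range(8)],'top')
np.savez('pics/stk.npz',A=A,B=B)
print('noise',np.nanmedian(sb[180:215,325:355]))
for nm,D,sh in(('A',A,0),('B',B,.0105)):
    W=cloud('top',np.nan_to_num(D)); o=np.array([.6434,-.1327,.0998])+sh*np.array([np.cos(YAW),np.sin(YAW),0]); P=(W-o)@RL
    for v in range(170,214,3):
        print(nm,v,' '.join('%d,%d'%(1e3*P[v,u,1],1e3*P[v,u,2]) for u in list(range(330,337))+[0]*0+list(range(345,352))),'x',(1e3*P[v,340,0]).round())
im=np.mean([np.load(f'pics/topm{i}.npz')['im'].astype(float) for i in range(8)],0)[160:222,318:362]
cv2.imwrite('pics/m.png',cv2.resize(im[...,::-1].astype(np.uint8),None,fx=9,fy=9,interpolation=cv2.INTER_CUBIC))
im=np.mean([np.load(f'pics/scenem{i}.npz')['im'].astype(float) for i in range(4)],0)[160:225,280:340]
cv2.imwrite('pics/ms.png',cv2.resize(im[...,::-1].astype(np.uint8),None,fx=9,fy=9,interpolation=cv2.INTER_CUBIC))
```

```text
noise 0.0036303959693172747
A 170 32,-31 28,-35 24,-37 29,35 25,31 22,38 18,35 -13,34 -16,35 -19,39 -23,36 -27,34 -30,35 -55,-97 x 71.0
A 173 32,-34 28,-32 24,-34 28,31 19,-19 16,-7 13,-5 -21,-21 -22,-1 -24,10 -25,25 -27,36 -39,-19 -54,-85 x 48.0
A 176 31,-34 28,-30 24,-33 28,33 19,-15 15,-19 11,-20 -22,-25 -23,-5 -24,12 -26,23 -28,31 -39,-18 -53,-79 x 38.0
A 179 31,-36 30,-13 26,-13 29,41 18,-15 15,-10 14,10 -21,-15 -23,-2 -26,1 -35,-34 -27,40 -40,-22 -54,-82 x 25.0
A 182 31,-34 28,-28 24,-29 25,7 18,-17 15,-12 11,-12 -22,-19 -23,-4 -25,8 -35,-34 -38,-31 -41,-21 -52,-71 x 15.0
A 185 30,-36 27,-36 30,22 27,31 18,-19 15,-10 15,20 -21,-12 -24,-5 -24,14 -26,30 -28,40 -41,-19 -52,-67 x 3.0
A 188 31,-29 26,-37 30,21 28,35 17,-20 14,-16 11,-13 -22,-15 -24,-2 -25,14 -26,31 -28,38 -42,-23 -52,-62 x -8.0
A 191 30,-33 26,-40 30,27 27,33 17,-19 13,-18 10,-14 -21,-8 -23,2 -25,12 -25,35 -29,38 -48,-59 -52,-59 x -19.0
A 194 30,-33 26,-34 30,25 27,36 17,-18 16,0 14,13 -23,-19 -24,0 -25,18 -26,33 -30,31 -47,-49 -51,-55 x -32.0
A 197 30,-34 26,-35 30,33 27,31 17,-19 13,-14 10,-11 -23,-14 -24,3 -25,20
[... 1528 characters left out ...]
50 -22,66 -23,77 -25,92 -27,96 x -29.0
B 197 29,-33 28,-15 30,35 27,39 26,63 18,28 15,32 -17,29 -20,35 -21,50 -23,63 -31,34 -47,-46 -51,-45 x -41.0
B 200 31,-18 27,-17 25,-4 22,4 27,73 18,29 15,31 -17,31 -20,34 -21,51 -22,67 -23,81 -47,-40 -50,-39 x -51.0
B 203 29,-34 25,-33 29,34 26,37 30,100 27,98 16,39 -16,38 -19,45 -21,54 -22,69 -24,82 -25,94 -28,99 x -62.0
B 206 26,-52 23,-52 19,-51 15,-51 29,94 23,73 19,68 -12,69 -16,67 -19,71 -22,74 -24,84 -26,95 -29,94 x -63.0
B 209 27,-49 23,-47 19,-45 15,-48 30,100 26,95 22,92 -8,96 -11,98 -15,99 -19,97 -22,97 -25,99 -29,100 x -65.0
B 212 27,-44 23,-45 19,-44 16,-42 12,-43 8,-43 4,-42 -29,-43 -33,-42 -37,-39 -37,-20 -41,-18 -46,-29 -50,-30 x -121.0
```

View pics/m.png

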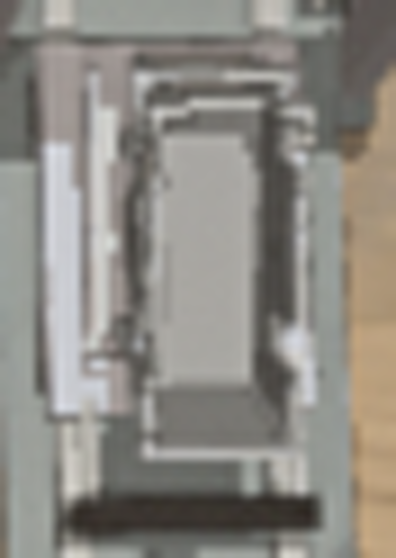

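View pics/ms.png

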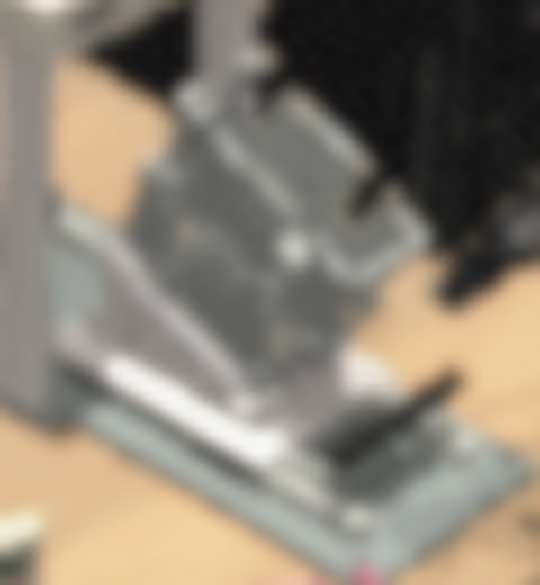

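Run:
```python
from plan import *
r.command_gripper(0.0)
R=pushR(35); d=np.array([np.cos(YAW),np.sin(YAW),0]); A=np.array([.488,-.139,.054])
r.movel(A,vel=.12); s=r.get_state(); print(s['time'],s['position'],s['contact_force'].round(2) if hasattr(s['contact_force'],'round') else s['contact_force'])
f0=np.array(s['contact_force'])
for k in (.020,.030,.040):
    r.movel(A+k*d,vel=.05); s=r.get_state(); print(s['time'],np.round(s['position'],4),(np.array(s['contact_force'])-f0).round(2))
snap('top','top15'); snap('scene','scene15')
a=cv2.imread('pics/top15.png')[150:235,300:375]; b=cv2.imread('pics/scene15.png')[150:230,270:350]
cv2.imwrite('pics/v15.png',np.hstack([cv2.resize(a,(353,400),interpolation=3),cv2.resize(b,(400,400),interpolation=3)]))
```

```text
29.4917 [ 0.48811109 -0.13910736  0.05427405] [-0.3   0.63 -0.17]
30.0417 [ 0.5081 -0.1382  0.0542] [-0.61 -0.65 -0.01]
30.3917 [ 0.5181 -0.138   0.054 ] [ 0.56 -1.05  0.85]
30.7417 [ 0.5282 -0.1377  0.0541] [ 0.38 -0.18  0.49]
```

View pics/v15.png

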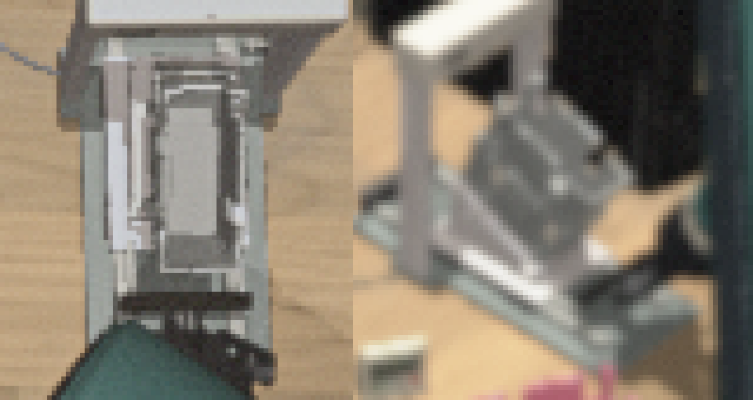

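Fingers sit at the bar (about row 303 in the left zoom) and the stack is undisturbed. I'll push on in stages.

Run:
```python
from plan import *
d=np.array([np.cos(YAW),np.sin(YAW),0]); A=np.array([.488,-.139,.054])
for k in (.060,.080,.086,.090,.094,.097,.100,.103,.106,.109,.112):
    try: r.movel(A+k*d,vel=.05)
    except r.MotionError as e: print(k,e); break
    s=r.get_state(); F=np.array(s['contact_force']); print(k,round(s['time'],2),(1e3*(d@(np.array(s['position'])-A))).round(1),F.round(1))
    if F[0]<-11: break
snap('top','top16'); snap('scene','scene16')
a=cv2.imread('pics/top16.png')[150:235,300:375]; b=cv2.imread('pics/scene16.png')[140:220,270:350]
cv2.imwrite('pics/v16.png',np.hstack([cv2.resize(a,(353,400),interpolation=3),cv2.resize(b,(400,400),interpolation=3)]))
```

```text
0.06 31.39 60.3 [-0.6 -0.3 -0.2]
0.08 31.94 80.2 [-0.9  0.2  0. ]
0.086 32.21 86.2 [-0.3 -0.4  0.4]
0.09 32.46 89.3 [-1.8  0.8 -1.8]
0.094 32.71 94.1 [-0.1 -0.7 -2.4]
0.097 32.96 98.1 [ 0.7 -0.3 -0.9]
0.1 33.21 100.2 [ 0.6  0.1 -0.8]
0.103 33.46 101.2 [-4.7 -1.2 -0.9]
0.106 33.71 102.2 [-9.7 -1.2 -1.6]
0.109 33.96 103.1 [-15.5  -1.7  -1.2]
```

View pics/v16.png

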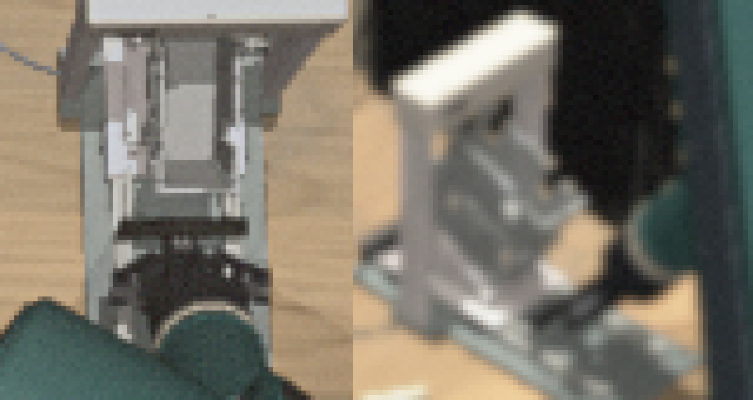

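The force pattern matches a home position: a slight dip past the crest, then a stiff rise at the predicted TCP x of about 0.588. Next I back off and check that the carriage holds.

Run:
```python
from plan import *
d=np.array([np.cos(YAW),np.sin(YAW),0]); A=np.array([.488,-.139,.054])
r.movel(A+.06*d,vel=.08); snap('top','top17')
r.movel(A+.01*d,vel=.15); r.movel(A+[0,0,.12],vel=.2)
s=r.get_state(); print(s['time'],np.array(s['contact_force']).round(2))
for i in range(5): snap('top',f'tope{i}')
snap('scene','scene18')
im=np.mean([np.load(f'pics/tope{i}.npz')['im'].astype(float) for i in range(5)],0)[...,::-1].astype(np.uint8)
cv2.imwrite('pics/v18.png',np.hstack([cv2.resize(im[140:230,300:375],(333,400),interpolation=3),cv2.resize(cv2.imread('pics/scene18.png')[140:230,265:355],(400,400),interpolation=3)]))
def row(im): 
    p=im.astype(float).mean(2)[190:230,327:333].mean(1); i=np.argmax(p<70); return 190+i-1+(p[i-1]-70)/(p[i-1]-p[i])
for t in('top0','top14','top16','top17','tope4'): print(t,row(load(t,'top')[0]))
D=np.stack([np.load(f'pics/tope{i}.npz')['d'] for i in range(5)]); W=cloud('top',np.median(D,0))
ci=viewer.camera_info('top')
m=(W[...,2]>.048)&(W[...,2]<.075)&(abs(W[...,0]-.605)<.012)&(abs(W[...,1]+.134)<.055); print('bar now',m.sum(),np.median(W[m],0))
o=np.array([.6434,-.1327,.0998])+.08*d; P=(W-o)@RL
m=(P[...,2]>.088)&(P[...,2]<.108)&(abs(P[...,0])<.085)&(abs(P[...,1])<.04); Q=P[m]; print('spare rim',m.sum(),(1e3*np.median(Q,0)).round(1),'front x',(1e3*np.percentile(Q[:,0],3)).round(1))
for sg in(1,-1): q=Q[sg*Q[:,1]>.02]; print(sg,len(q),(1e3*np.median(q,0)).round(1))
```

```text
36.425 [ 0.03  0.41 -1.  ]
top0 217.8326878388846
top14 214.98567335243553
top16 196.34005763688762
top17 196.39743589743588
tope4 196.3860544217687
bar now 100 [ 0.6078004  -0.12810834  0.062509  ]
spare rim 134 [-17.1  -2.4  96. ] front x -67.7
1 56 [-9.6 30.  96.2]
-1 57 [ -6.4 -26.   95.8]
```

View pics/v18.png

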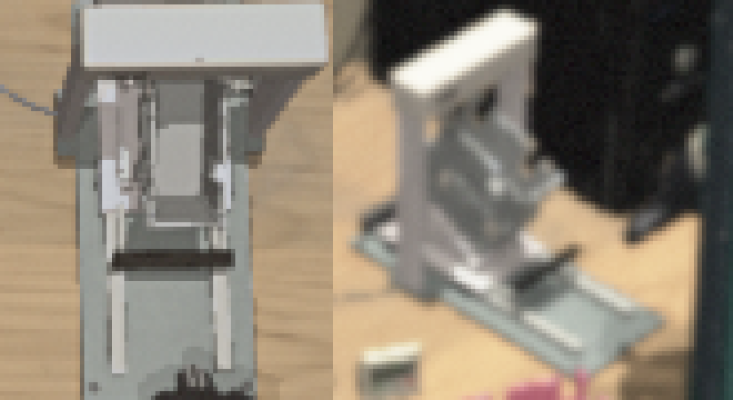

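View pics/scene18.png

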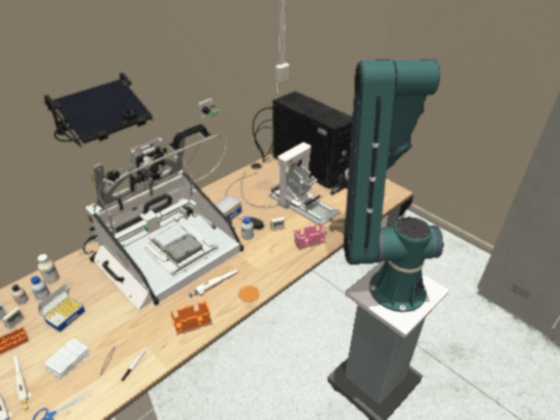

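The bar has moved from x of about 0.528 to 0.608, roughly 80 mm, and it stays there with the tool away. The upper rim is level about 61 mm above the lower one, so it is stacked, and the bystanders are unmoved. I'm handing in.

```bash
python3 -c "
from h import *
job.sign_off(); print(r.get_state()['time'])"
```

```text
the job is handed in; nothing more can be done
the job is handed in; nothing more can be done
```

The spare tote is stacked on the vial tote with its low end facing up the slope, opposite to the one below. The carriage is pushed fully home under the reader bridge. I handed the job in soon after 36.4 s, within the 51 s limit.

**Last checks**
- **Carriage:** the push bar moved about 80 mm by the camera (x 0.528 to 0.608). The resistance dropped past the detent, then rose to about 15 N at the stop. The bar stayed put after the tool backed off.
- **Stack:** averaged depth pictures put the upper rim level, both sides at about 96 mm, and about 61–62 mm above the lower rim. Stacked is 62 mm, so the feet are in the saddles.
- **Bench:** in the last picture nothing else appeared to have moved, and the robot was touching nothing.

**Not clean**
- **Carriage moved early:** seating the tote took several light tries, with contact forces of roughly 10 N at most. These slid the carriage in by about 10 mm before the stack was finished.
- **Noisy reading:** one single-picture reading hinted at a slight roll of the upper tote. The averaged pictures did not confirm it.
- **Camera mismatch:** the scene camera disagreed with the top camera by about 5 mm, so I relied on the top camera and contact forces.

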